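# Load the citrus dryer and set its air damper

### The arm

A 6-joint arm with a two-finger parallel gripper is mounted at the origin on the work surface. World frame = base frame: x ahead of the robot, y to its left, z up, the work surface at z = 0. Lengths are in m, angles in rad, forces in N, time in s.
With the tool pointing down it reaches from about 0.35 to 0.975 m from the base axis. Payload 7.1 kg.
Tool frame: the origin (TCP) lies midway between the tips of the shut fingers; the grasp point (between the pads) lies 19 mm behind it; z points along the fingers, y is the line along which they close (so a half turn about z gives the same grasp; the last joint's range is limited). The gripper opens to 88 mm and grips with 3 to 60 N. Pads are 20 mm wide; open, the fingers measure 115 mm over their backs; the gripper's body (75 mm by 178 mm) begins 61 mm behind the grasp point.
Start: joints at [-1.306, 0.423, 1.63, -0, 1.089, -0.019], TCP at [0.175, -0.6, 0.186] pointing down, gripper open.
Joint ranges: [-3, 3], [-0.9, 2.11], [0.09, 2.58], [-1.31, 4.45], [0.11, 2.69], [-2.54, 2.54]. Speed limits (rad/s): [2.39, 2.39, 3.01, 3.14, 3.14, 3.14].

### API

Orientations are given as a unit quaternion [x, y, z, w].
In Python, from plant import r, eyes, order gives the robot as it stands. The module is installed in compiled form; this text tells all that it offers.
- The arm moves only by the tool send_rows, never from a script. Its argument "plan" is a list of rows, each a list of 2 entries, a list of its own where there are three numbers: the shift along the tool's x, y, z normalised to -1 to 1, where 1 is 30 cm, then the turn about the tool's z normalised to -1 to 1, where 1 is 45 degrees. In form: [[[x, y, z], turn], ...]. A call has 1 to 8 rows; each row is the pose to reach, as a shift and turn from the pose commanded when the call began, along the tool's axes at that moment; what a row does not reach only later rows make up. A row lasts 1/12 s, in which the tool goes at most 41.7 mm and 7.16 degrees, less where a joint would pass 70% of its speed; a pose out of reach is approached as far as the arm can. A call with a number of a shift or a turn outside -1 to 1 is refused whole. A call with a gripper value outside its range is refused whole. "claw" is the opening, from 0 (shut) to 1 (fully open), set as the call begins (left out, the last holds). The fingers move at their own pace and stop on an object; "force" is the grip in N (left out, the last holds). Time passes only in rows, so rows that repeat a pose let the fingers close. It gives the time, the measured TCP pose, the force, the opening and the grip force at its end, in the units of the state.
- r.read_state(): the state, without advancing time (a new reading comes with each control period).
- eyes.read_camera(name): name is "scene" or "top" or "wrist"; returns a dict with "color" (420x560x3 uint8, red, green, blue), "fx", "fy", "cx", "cy" (pixels), "cam_to_world" (4x4, takes a point from camera to world coordinates). Camera axes: x right, y down, z forward; pixel columns grow to the right and rows downward; lengths in m; the calibration is good to about 2 mm. A picture is of the moment at which its call begins. There is no depth.
- order.job_done(): hands the job in; it is judged then, once.
The state is a dict: "time_s": time; "q": joint angles; "joint_vel": joint speeds; "tau": joint torques, N m; "tcp_pos": TCP position; "eef_rot": TCP orientation; "wrist_force": force on the tool from outside, world axes, zero at the start; "torque": the same for the moment, N m; "width": opening from 0.0 (shut) to 1.0 (fully open); "gripper_force": force on a finger pad.
Only numpy, scipy, OpenCV 4.12 (cv2) and the standard library are available. Lean on these libraries where they do the work, as an engineer would, in place of code of your own. Each camera call takes 0.05 s, during which the arm holds its last target. There are 200 camera calls.

### The job

Get the citrus dryer going: first swing the air damper lever fully shut, then lift the cover off the dryer's bed and put it aside, pile all the trays of citrus squarely on the bed, one straight above the other, and put the cover back on top. Once the cover is on, swing the damper lever open until it lines up with the red set pointer. Keep the trays level, leave the damper shut while loading, and do not knock any jar over.

Things in the scene. Friction and masses are not known exactly. Their poses are not given: they have to be found in the camera images.
- bed (a point): centre of the top of the dryer's bed: a steel plinth 180 (x) by 150 (y) by 70 mm high with a dark slotted grille 160 by 134 mm on top, where the trays are piled. x runs along the 180 mm side, as does the trays' long side when loaded (either way round), y along the air duct towards the blower, z up. No locating rim: trays stand flat on the bed and on one another
- pivot (a point): shaft of the air damper, on top of the 60 mm wide, 65 mm high aluminium duct that runs from the plinth along the bed's +y to the blue blower; 170 mm from the bed's centre. Same axes as the bed. A white quadrant scale lies round it
- lever_grip (a point): middle of the grip of the damper lever: an upright black cylinder 24 mm across and 46 mm tall (18 to 64 mm above the duct's top) at the end of the flat steel lever, 105 mm from the shaft; this point is 14 mm below the grip's top. Axes turn with the lever: x points from the grip to the shaft, z up
- damper (a joint): angle of the damper lever, rad: 0 = shut, lever pointing along the bed's -x, across the duct (end stop); grows, clockwise seen from above, to 1.57 = fully open, lever along the duct towards the blower (bed's +y). Stiff enough to stay where it is left; takes about 2 to 3 N at the grip
- set_pointer (a joint): angle of the red set pointer on the quadrant scale, same zero and direction as the lever; it lies flat under the lever, cannot be pushed and is set differently each time (0.5 to 1.25 rad)
- pointer_tip (a point): tip of the red set pointer, 95 mm from the shaft. x points from the tip to the shaft
- cover: the dryer's vented cover: a flat aluminium plate 140 (x) by 120 (y) by 8 mm thick with a black grip bar across its middle, 14 mm wide, 78 mm long along its y, from 22 to 38 mm above the underside, on two posts; about 0.3 kg. It lies loosely on the bed at the start. Origin: centre of the underside; z up
- tray1: open aluminium tray of orange wheels, 140 (its x) by 120 (its y) by 30 mm high, walls 5 mm, floor 4 mm, 0.35 kg. A lifting bar 12 mm wide runs along its y right across the middle, 13 to 28 mm above the underside (2 mm below the rim, so trays pile flat). Fruit lies at the ends only; 30 mm beside the bar are free. Origin: centre of the underside; z up. Absent in some runs
- tray2: open aluminium tray of lemon wheels, 140 (its x) by 120 (its y) by 30 mm high, walls 5 mm, floor 4 mm, 0.35 kg. A lifting bar 12 mm wide runs along its y right across the middle, 13 to 28 mm above the underside (2 mm below the rim, so trays pile flat). Fruit lies at the ends only; 30 mm beside the bar are free. Origin: centre of the underside; z up. Absent in some runs
- tray3: open aluminium tray of pink grapefruit wheels, 140 (its x) by 120 (its y) by 30 mm high, walls 5 mm, floor 4 mm, 0.35 kg. A lifting bar 12 mm wide runs along its y right across the middle, 13 to 28 mm above the underside (2 mm below the rim, so trays pile flat). Fruit lies at the ends only; 30 mm beside the bar are free. Origin: centre of the underside; z up. Absent in some runs
- tray4: open aluminium tray of lime wheels, 140 (its x) by 120 (its y) by 30 mm high, walls 5 mm, floor 4 mm, 0.35 kg. A lifting bar 12 mm wide runs along its y right across the middle, 13 to 28 mm above the underside (2 mm below the rim, so trays pile flat). Fruit lies at the ends only; 30 mm beside the bar are free. Origin: centre of the underside; z up. Absent in some runs
- jar1: clip-top glass jar of dark violet botanicals, 82 mm across, 102 mm tall, a bystander standing upright. Origin: centre of its underside
- jar2: clip-top glass jar of tan botanicals, 82 mm across, 112 mm tall, a bystander standing upright. Origin: centre of its underside
- jar3: clip-top glass jar of rust-brown botanicals, 82 mm across, 147 mm tall, a bystander standing upright. Origin: centre of its underside
- jar4: clip-top glass jar of olive green botanicals, 82 mm across, 127 mm tall, a bystander standing upright. Origin: centre of its underside
- jar5: clip-top glass jar of dark red botanicals, 82 mm across, 117 mm tall, a bystander standing upright. Origin: centre of its underside
- jar6: clip-top glass jar of straw botanicals, 82 mm across, 132 mm tall, a bystander standing upright. Origin: centre of its underside

How it is judged:
On the way, in this order (a step that is already met when the one before it is completed fails the run):
1. the damper is shut before loading: the cover still on the bed, no tray there yet (value of joint damper below 0.1 rad and horizontal distance between cover and bed below 0.05 m and horizontal distance between each of tray1, tray2, tray3, tray4 and bed above 0.07 m), for 0.2 s.
2. all the trays are piled squarely on the bed with the cover on top, the damper still shut (horizontal distance between each of tray1, tray2, tray3, tray4, cover and bed below 0.008 m and angle between the x axis of each of tray1, tray2, tray3, tray4, cover and the x axis of bed, either way round below 0.09 rad and angle between each of tray1, tray2, tray3, tray4, cover's own z axis and vertical below 0.06 rad and linear speed of each of tray1, tray2, tray3, tray4, cover below 0.03 m/s and z of each of tray1, tray2, tray3, tray4 in the frame of bed below 0.1 m and z of cover in the frame of tray1 above 0.025 m and z of cover in the frame of tray2 above 0.025 m and z of cover in the frame of tray3 above 0.025 m and z of cover in the frame of tray4 above 0.025 m and value of joint damper below 0.14 rad), for 0.2 s.
3. the damper lever lines up with the red pointer (angle between the x axis of lever_grip and the x axis of pointer_tip, either way round below 0.09 rad), for 0.2 s.
At the end, for the whole second after the job is handed in: Every tray present stands on the bed's pile and the cover lies on top, each within 8 mm of the bed's centre line, turned less than 5 degrees from the bed's axes (either way round), level and at rest; the damper lever is within 5 degrees of the red pointer (horizontal distance between each of tray1, tray2, tray3, tray4, cover and bed below 0.008 m and angle between the x axis of each of tray1, tray2, tray3, tray4, cover and the x axis of bed, either way round below 0.09 rad and angle between each of tray1, tray2, tray3, tray4, cover's own z axis and vertical below 0.06 rad and linear speed of each of tray1, tray2, tray3, tray4, cover below 0.03 m/s and z of each of tray1, tray2, tray3, tray4 in the frame of bed below 0.1 m and z of cover in the frame of tray1 above 0.025 m and z of cover in the frame of tray2 above 0.025 m and z of cover in the frame of tray3 above 0.025 m and z of cover in the frame of tray4 above 0.025 m and angle between the x axis of lever_grip and the x axis of pointer_tip, either way round below 0.09 rad and velocity of joint damper below 0.05 rad/s); the robot touches nothing.
It fails at once if a tray is tipped by more than 30 degrees (spills its fruit) (angle between any of tray1, tray2, tray3, tray4's own z axis and vertical above 0.52 rad).
It fails at once if a jar is knocked over (angle between any of jar1, jar2, jar3, jar4, jar5, jar6's own z axis and vertical above 0.6 rad).
It fails at once if the damper is opened while some tray is on the bed and the cover is not on (value of joint damper above 0.25 rad and horizontal distance between any of tray1, tray2, tray3, tray4 and bed below 0.05 m and horizontal distance between cover and bed above 0.07 m).
Of tray1, tray2, tray3, tray4 only 2 to 4 are there at a start; the rules pass over those that are not, and their reading is None.
At some moment in a run one of tray1, tray2, tray3, tray4 may be knocked a few centimetres aside while the robot is not near it.
It also fails if it takes over 210 s, if anything falls off the work surface, if the arm or the gripper's body presses on something with over 40 N, if the wrist force passes 120 N, or if a joint passes its speed limit or range.

## Working session

There is one attempt and no reset: what is moved stays moved. The work goes in short steps, Python scripts to look and compute and a tool call to move; the robot and the scene stay as the last step left them, time stands still between calls to the robot, and variables do not carry over. Pictures are saved under pics/ and viewed, at most 14 in all, crops included, and the job is handed in when it is done.

Besides the shell and the picture viewer there is one more tool, called after "Emit:" by a JSON object that holds its "op" and its "data", one argument or row to a line. send_rows: Moves the arm, as the interface text tells. Its arguments: {"type":"object","properties":{"plan":{"type":"array","items":{"type":"array"}},"claw":{"type":"number"},"force":{"type":"number"}},"required":["plan"]}

```bash
mkdir -p pics; python3 - <<'E'
from plant import r,eyes
import cv2,numpy as np
for n in("top","scene"):
    c=eyes.read_camera(n); cv2.imwrite(f"pics/{n}0.png",c["color"][:,:,::-1]); print(n,c["fx"],c["fy"],c["cx"],c["cy"]);print(np.round(c["cam_to_world"],4).tolist())
print(r.read_state())
E
```

```text
top 461.41185967471085 461.41185967471085 279.0967985029478 206.53432467736494
[[0.0138, -0.9956, 0.0928, 0.5058], [-0.9999, -0.0131, 0.0082, -0.03], [-0.007, -0.0929, -0.9956, 1.2479], [0.0, 0.0, 0.0, 1.0]]
scene 465.8170170415989 465.8170170415989 279.68504063269444 196.55715528521938
[[-0.6626, 0.5774, -0.4771, 1.1483], [0.7489, 0.5034, -0.4309, 0.4648], [-0.0086, -0.6428, -0.766, 0.9757], [0.0, 0.0, 0.0, 1.0]]
{'time_s': 0.1, 'q': array([-1.30603058e+00,  4.23806765e-01,  1.63060145e+00, -6.99129408e-06,
        1.08860338e+00, -1.90107411e-02]), 'joint_vel': array([-7.89774227e-05, -8.31996437e-04, -3.68539732e-03, -8.51871385e-04,
        1.78630619e-03,  1.16212186e-03]), 'tau': array([-7.04712274e-04, -5.45612240e+01, -2.74324715e+01,  6.44368306e-02,
        1.87821494e-02, -3.40211375e-05]), 'tcp_pos': array([ 0.17486   , -0.59946129,  0.18515779]), 'eef_rot': array([ 9.89950261e-01,  1.41414206e-01, -9.00316430e-05, -7.03744220e-04]), 'wrist_force': array([-0.39694328,  0.35788954,  0.0603054 ]), 'torque': array([-0.01302209,  0.00523502,  0.02400184]), 'gripper_force': 0.0, 'width': 1.0007508284933686}
```

View pics/top0.png

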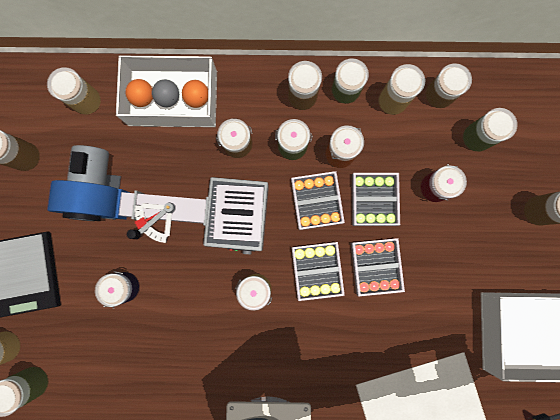

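View pics/scene0.png

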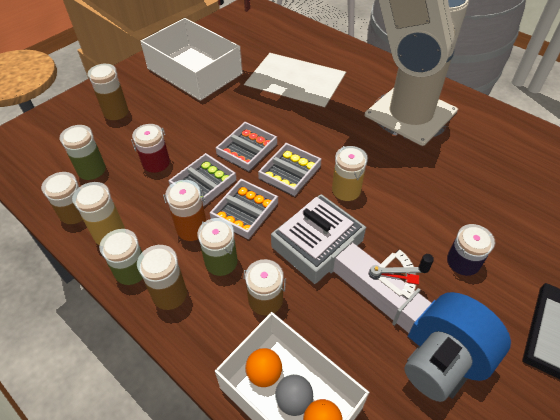

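The top view shows the bed and cover at about (236,212), and the duct running left to the shaft at (170,208). The lever grip is at (133,233) with the red pointer at (140,225). There are four trays, at (316,200), (376,198), (317,271) and (379,266). Six jars carry a pink dot.

```bash
cat > h.py <<'E'
import cv2,numpy as np
from plant import r,eyes
def ray(c,uv,z):
    M=c["cam_to_world"]; uv=np.atleast_2d(np.asarray(uv,float))
    d=np.c_[(uv[:,0]-c["cx"])/c["fx"],(uv[:,1]-c["cy"])/c["fy"],np.ones(len(uv))]@M[:3,:3].T
    z=np.broadcast_to(z,len(uv)); return M[:3,3]+d*((z-M[2,3])/d[:,2])[:,None]
def proj(c,p):
    M=c["cam_to_world"]; q=(np.atleast_2d(p)-M[:3,3])@M[:3,:3]
    return np.c_[q[:,0]/q[:,2]*c["fx"]+c["cx"],q[:,1]/q[:,2]*c["fy"]+c["cy"]]
def yaw(q):
    x,y,z,w=q; return np.arctan2(2*(x*y+z*w),1-2*(y*y+z*z))
def to(p,yw=None):
    "shift and turn (in row units) from the measured pose to world p, yaw"
    s=r.read_state(); a=yaw(s["eef_rot"]); d=np.array(p)-s["tcp_pos"]
    v=np.array([np.cos(a)*d[0]+np.sin(a)*d[1],np.sin(a)*d[0]-np.cos(a)*d[1],-d[2]])/.3
    print("shift",v.round(4),"turn",None if yw is None else round((a-yw)/(np.pi/4),4))
def save(c,n): cv2.imwrite(f"pics/{n}.png",c["color"][:,:,::-1])
def blobs(m,amin):
    n,l,s,cc=cv2.connectedComponentsWithStats(m.astype(np.uint8)); return [(cc[i],s[i],l==i) for i in range(1,n) if s[i][4]>=amin]
E
python3 - <<'E'
from h import *
c=eyes.read_camera("top"); im=c["color"]; hsv=cv2.cvtColor(im,cv2.COLOR_RGB2HSV); H,S,V=[hsv[...,i].astype(int) for i in range(3)]
R,G,B=[im[...,i].astype(int) for i in range(3)]
sc=eyes.read_camera("scene")
# pink dots
print("pink")
for cc,s,_ in blobs((H>140)&(H<176)&(S>50)&(V>170),6): print(cc.round(1),s[4],[ray(c,cc,z)[0,:2].round(3).tolist() for z in (.102,.147)])
print("red")
red=((H<6)|(H>174))&(S>170)&(V>130)
red[:,200:]=0
for cc,s,m in blobs(red,8):
    print(cc,s,cv2.minAreaRect(np.argwhere(m)[:,::-1].astype(np.float32)),ray(c,cc,.07)[0].round(3))
print("grey rects")
g=((S<60)&(V>70)).astype(np.uint8)
g[:170]=0
for cc,s,m in blobs(g,400):
    ct=max(cv2.findContours(m.astype(np.uint8),0,2)[0],key=cv2.contourArea); rc=cv2.minAreaRect(ct); bp=cv2.boxPoints(rc)
    print(cc.round(1),s.tolist(),np.round(rc[1],1),round(rc[2],1)); print("  z.03",ray(c,bp,.03)[:,:2].round(3).tolist(), ray(c,rc[0],.03)[0,:2].round(3))
big=cv2.resize(im[165:310,95:410],None,fx=2.5,fy=2.5,interpolation=cv2.INTER_CUBIC); cv2.imwrite("pics/crop1.png",big[:,:,::-1])
E
```

```text
pink
[233.3 133.4] 29 [[0.797, 0.098], [0.786, 0.093]]
[293.4 134.3] 29 [[0.797, -0.054], [0.785, -0.053]]
[346.8 141. ] 31 [[0.781, -0.189], [0.77, -0.183]]
[449.8 180.8] 31 [[0.683, -0.447], [0.676, -0.43]]
[110.6 289.7] 29 [[0.402, 0.391], [0.406, 0.374]]
[252.9 293. ] 34 [[0.399, 0.041], [0.403, 0.038]]
red
[142.17525773 221.63917526] [135 214  22  15  97] ((146.3534698486328, 220.4913787841797), (8.009693145751953, 22.847322463989258), 66.80140686035156) [0.572 0.33  0.07 ]
grey rects
[ 88.4 176.5] [67, 170, 39, 15, 415] [14. 38.] 90.0
  z.03 [[0.71, 0.55], [0.711, 0.448], [0.674, 0.446], [0.672, 0.548]] [0.692 0.498]
[316.6 199.8] [291, 171, 54, 59, 1629] [53.1 46.7] 81.5
  z.03 [[0.698, -0.049], [0.718, -0.172], [0.578, -0.193], [0.558, -0.071]] [ 0.638 -0.121]
[447.7 183.2] [429, 170, 38, 30, 865] [29. 37.] 90.0
  z.03 [[0.722, -0.418], [0.724, -0.516], [0.646, -0.515], [0.645, -0.417]] [ 0.684 -0.466]
[375.4 199.1] [353, 173, 48, 53, 1726] [52. 47.] 90.0
  z.03 [[0.712, -0.216], [0.713, -0.341], [0.575, -0.339], [0.573, -0.216]] [ 0.643 -0.278]
[205.4 212.8] [118, 177, 150, 
[... 695 characters left out ...]
7] [235, 276, 37, 34, 926] [33.9 34.2] 73.3
  z.03 [[0.421, 0.101], [0.448, 0.016], [0.364, -0.011], [0.338, 0.074]] [0.393 0.045]
[521. 336.] [481, 292, 79, 90, 6804] [89. 78.] 90.0
  z.03 [[0.403, -0.548], [0.406, -0.749], [0.182, -0.74], [0.179, -0.542]] [ 0.292 -0.645]
[423.7 392.8] [356, 352, 130, 68, 6166] [ 71.  114.4] 73.1
  z.03 [[0.166, -0.221], [0.253, -0.502], [0.086, -0.55], [0.0, -0.272]] [ 0.126 -0.386]
[ 12.5 394.5] [0, 376, 30, 41, 917] [40. 29.] 90.0
  z.03 [[0.172, 0.692], [0.173, 0.617], [0.074, 0.611], [0.073, 0.685]] [0.123 0.651]
[268.1 409.8] [226, 397, 85, 23, 1554] [22. 84.] 90.0
  z.03 [[0.129, 0.109], [0.132, -0.106], [0.078, -0.106], [0.075, 0.108]] [0.104 0.001]
```

View pics/crop1.png

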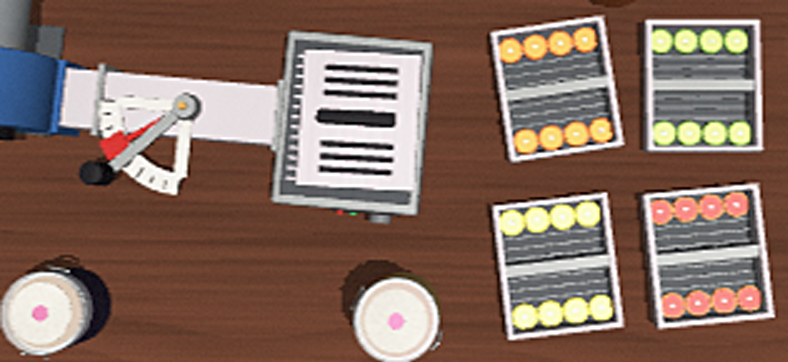

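The crop shows the plinth with the cover nearly centred on it, the lever next to the red pointer, and the trays close to axis-aligned. Next I raise the arm and turn the tool.

Emit:
{"op": "send_rows", "data": {
  "plan": [
    [[0, 0, -0.7], -1],
    [[0, 0, -0.7], -1],
    [[0, 0, -0.7], -1],
    [[0, 0, -0.7], -1],
    [[0, 0, -0.7], -1],
    [[0, 0, -0.7], -1],
    [[0, 0, -0.7], -1]
  ]
}}

```text
time_s: 0.78
tcp_pos: [0.1754, -0.6013, 0.3999]
eef_rot: [0.859, 0.512, -0.001, 0.003]
wrist_force: [0.1, 0.9, -1.0]
width: 1.002
gripper_force: 0.0
```

```bash
python3 - <<'E'
from h import *
s=r.read_state(); print(s["time_s"],s["tcp_pos"],yaw(s["eef_rot"]),s["q"].round(2))
to([.55,0.0,.42],np.pi/2)
E
```

```text
0.7833 [ 0.17537369 -0.60131935  0.3999007 ] 1.075707231241962 [-1.31  0.26  1.38 -0.    1.5  -0.81]
shift [ 2.357   0.1465 -0.067 ] turn -0.6304
```

Emit:
{"op": "send_rows", "data": {
  "plan": [
    [[1, 0.06, 0], -0.63],
    [[1, 0.06, 0], -0.63],
    [[1, 0.06, 0], -0.63],
    [[1, 0.06, 0], -0.63],
    [[1, 0.06, 0], -0.63],
    [[1, 0.06, 0], -0.63],
    [[1, 0.06, 0], -0.63],
    [[1, 0.06, 0], -0.63]
  ]
}}

```text
time_s: 1.45
tcp_pos: [0.3369, -0.3413, 0.3961]
eef_rot: [0.708, 0.706, 0.001, -0.0]
wrist_force: [0.4, 0.3, 0.1]
width: 0.999
gripper_force: 0.0
```

```bash
python3 - <<'E'
from h import *
to([.58,0.1,.42],np.pi/2)
E
```

```text
shift [ 1.4737  0.8052 -0.0798] turn -0.0044
```

Emit:
{"op": "send_rows", "data": {
  "plan": [
    [[0.75, 0.4, -0.08], 0],
    [[0.75, 0.4, -0.08], 0],
    [[0.75, 0.4, -0.08], 0],
    [[0.75, 0.4, -0.08], 0],
    [[0.75, 0.4, -0.08], 0],
    [[0.75, 0.4, -0.08], 0],
    [[0.75, 0.4, -0.08], 0]
  ]
}}

```text
time_s: 2.03
tcp_pos: [0.4588, -0.1172, 0.4205]
eef_rot: [0.708, 0.706, 0.001, 0.0]
wrist_force: [1.0, -0.3, 0.3]
width: 0.997
gripper_force: 0.0
```

Emit:
{"op": "send_rows", "data": {
  "plan": [
    [[0.75, 0.4, 0], 0],
    [[0.75, 0.4, 0], 0],
    [[0.75, 0.4, 0], 0],
    [[0.75, 0.4, 0], 0],
    [[0.75, 0.4, 0], 0],
    [[0.75, 0.4, 0], 0],
    [[0.75, 0.4, 0], 0],
    [[0.75, 0.4, 0], 0]
  ]
}}

```text
time_s: 2.7
tcp_pos: [0.5788, 0.1041, 0.4187]
eef_rot: [0.708, 0.706, -0.001, -0.0]
wrist_force: [-0.5, -0.8, -0.1]
width: 0.998
gripper_force: 0.0
```

```bash
python3 - <<'E'
from h import *
s=r.read_state(); print(s["tcp_pos"],yaw(s["eef_rot"]))
c=eyes.read_camera("wrist"); save(c,"w1"); print(np.round(c["cam_to_world"],3).tolist(),c["fx"],c["cx"],c["cy"])
E
```

```text
[0.57876439 0.10410782 0.41868398] 1.5668995631016993
[[1.0, -0.003, -0.002, 0.58], [-0.004, -0.954, -0.299, 0.187], [-0.001, 0.299, -0.954, 0.616], [0.0, 0.0, 0.0, 1.0]] 370.77856163984654 282.54609810217 217.54328143153376
```

View pics/w1.png

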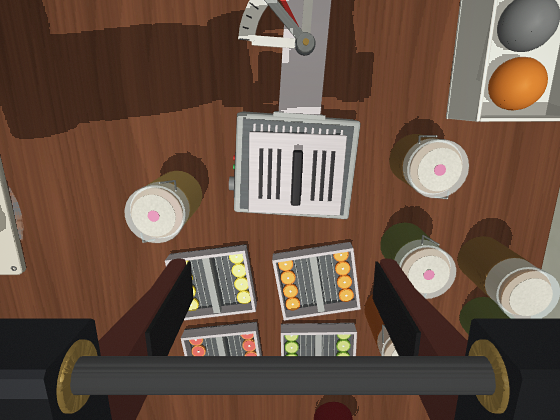

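The wrist view shows the plinth corners near (238,114), (359,122), (348,218) and (235,213), the cover bar at (297,178) and the shaft at (305,42). I'll enlarge it to measure edges.

```bash
python3 - <<'E'
import cv2
im=cv2.imread("pics/w1.png")[0:225,225:375]
cv2.imwrite("pics/w1c.png",cv2.resize(im[95:],None,fx=4.5,fy=4.5,interpolation=cv2.INTER_CUBIC))
E
```

```text
(no output)
```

View pics/w1c.png

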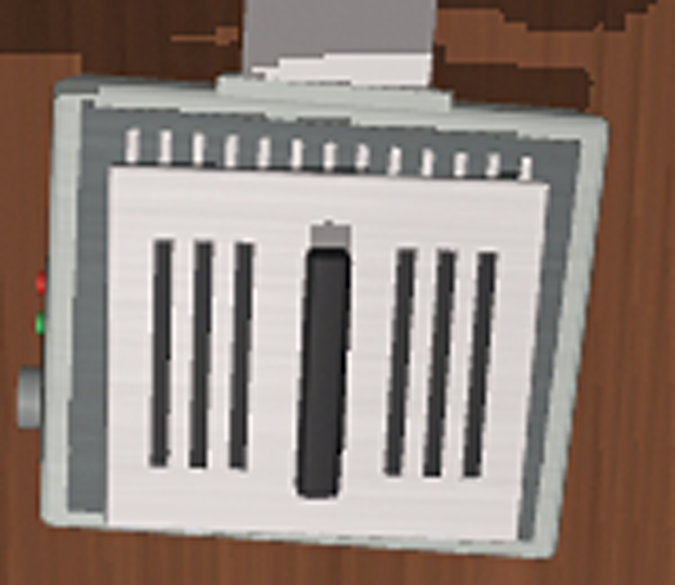

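```bash
cat >> h.py <<'E'
def fit(P,Q):
    "rigid 2D fit of local P onto world Q: centre, yaw, rms"
    P=np.array(P,float);Q=np.array(Q)[:,:2]; p=P-P.mean(0);q=Q-Q.mean(0)
    a=np.arctan2((p[:,0]*q[:,1]-p[:,1]*q[:,0]).sum(),(p*q).sum()); R=np.array([[np.cos(a),-np.sin(a)],[np.sin(a),np.cos(a)]])
    t=Q.mean(0)-R@P.mean(0); return t,a,np.sqrt((((P@R.T+t)-Q)**2).sum(1).mean())
def rect(a,b): return [[-a,b],[a,b],[a,-b],[-a,-b]]
E
python3 - <<'E'
from h import *
c=eyes.read_camera("wrist")
cv=lambda l:np.array(l)/4.5+[225-.5+.5/4.5,95-.5+.5/4.5]
for n,l,z,a,b in [("plinth",[(58,93),(606,118),(552,556),(43,522)],.07,.09,.075),("grille",[(82,105),(580,140),(530,542),(68,512)],.07,.08,.067),("cover",[(112,167),(548,185),(520,540),(107,525)],.078,.07,.06)]:
    Q=ray(c,cv(l),z); print(n,Q[:,:2].round(4).tolist(),fit(rect(a,b),Q))
bar=ray(c,cv([(330,250),(318,495)]),.108); print("bar",bar.round(4).tolist())
print("pivot",[ray(c,[[305,42]],z)[0].round(4) for z in(.07,.085,.095)])
t=eyes.read_camera("top"); p=[170,207]
print("pivot top",[ray(t,[p],z)[0].round(4) for z in(.07,.085,.095)])
print("grip top",ray(t,[[133.5,233.5]],.129).round(4))
im=c["color"];hsv=cv2.cvtColor(im,cv2.COLOR_RGB2HSV)
cv2.imwrite("pics/tc.png",cv2.resize(t["color"][190:260,105:185],None,fx=8,fy=8,interpolation=cv2.INTER_CUBIC)[:,:,::-1])
E
```

```text
plinth [[0.5147, 0.1666], [0.6883, 0.158], [0.678, 0.0123], [0.5037, 0.0254]] (array([0.59616729, 0.09055854]), np.float64(-0.06700128899873332), np.float64(0.004415554973305838))
grille [[0.5222, 0.1629], [0.6804, 0.1512], [0.6702, 0.0174], [0.5124, 0.0289]] (array([0.5962815 , 0.09008888]), np.float64(-0.07355066300781961), np.float64(0.0007951596709588719))
cover [[0.5317, 0.1442], [0.6695, 0.1379], [0.6655, 0.0206], [0.5263, 0.0265]] (array([0.59825623, 0.08232162]), np.float64(-0.04260723398488412), np.float64(0.001434295506748125))
bar [[0.5995, 0.1217, 0.108], [0.5962, 0.0449, 0.108]]
pivot [array([0.6095, 0.2611, 0.07  ]), array([0.6086, 0.2591, 0.085 ]), array([0.6081, 0.2577, 0.095 ])]
pivot top [array([0.6108, 0.2598, 0.07  ]), array([0.6094, 0.2561, 0.085 ]), array([0.6085, 0.2537, 0.095 ])]
grip top [[0.5398 0.3317 0.129 ]]
```

View pics/tc.png

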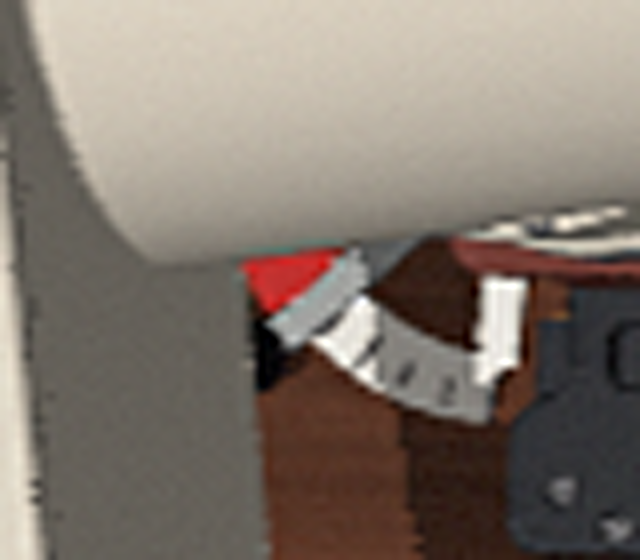

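The view is partly hidden by the arm, but the bed geometry is consistent: centre (0.596, 0.090), yaw -0.0735, shaft (0.609, 0.260). The grip is at about (0.536, 0.335), so I move above it.

Emit:
{"op": "send_rows", "data": {
  "plan": [
    [[0.77, -0.142, 0.56], 0],
    [[0.77, -0.142, 0.56], 0],
    [[0.77, -0.142, 0.56], 0],
    [[0.77, -0.142, 0.56], 0],
    [[0.77, -0.142, 0.56], 0],
    [[0.77, -0.142, 0.56], 0],
    [[0.77, -0.142, 0.56], 0],
    [[0.77, -0.142, 0.56], 0]
  ],
  "claw": 0.6
}}

```text
time_s: 3.52
tcp_pos: [0.534, 0.3354, 0.2474]
eef_rot: [0.709, 0.705, -0.003, -0.001]
wrist_force: [-1.4, -0.8, -0.6]
width: 0.597
gripper_force: 0.0
```

```bash
python3 - <<'E'
from h import *
to([.536,.335,.096],np.pi/2)
c=eyes.read_camera("wrist"); im=c["color"]; save(c,"w2")
hsv=cv2.cvtColor(im,cv2.COLOR_RGB2HSV).astype(int);H,S,V=hsv[...,0],hsv[...,1],hsv[...,2]
print("pred grip px",proj(c,[[.536,.335,.129]]), "pivot",proj(c,[[.6088,.2596,.085]]))
E
```

```text
shift [-0.0011  0.0067  0.5046] turn -0.0067
pred grip px [[284.89244091 199.82913165]] pivot [[354.24887632 258.26767221]]
```

View pics/w2.png

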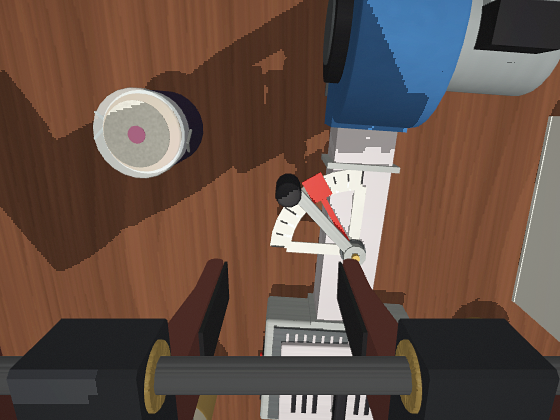

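The grip is centred near (289,191), the red tip is near (316,188) and the shaft is at (355,254). I lower onto the grip and close.

Emit:
{"op": "send_rows", "data": {
  "plan": [
    [[0.01, 0.01, 0.5], 0],
    [[0.01, 0.01, 0.5], 0],
    [[0.01, 0.01, 0.5], 0],
    [[0.01, 0.01, 0.5], 0],
    [[0.01, 0.01, 0.5], 0],
    [[0.01, 0.01, 0.5], 0]
  ]
}}

```text
time_s: 4.07
tcp_pos: [0.5407, 0.3351, 0.1024]
eef_rot: [0.71, 0.704, -0.001, -0.0]
wrist_force: [0.7, -1.0, 1.1]
width: 0.603
gripper_force: 0.0
```

Emit:
{"op": "send_rows", "data": {
  "plan": [
    [[0, 0, 0], 0],
    [[0, 0, 0], 0],
    [[0, 0, 0], 0],
    [[0, 0, 0], 0],
    [[0, 0, 0], 0],
    [[0, 0, 0], 0]
  ],
  "claw": 0,
  "force": 12
}}

```text
time_s: 4.57
tcp_pos: [0.5403, 0.3373, 0.1026]
eef_rot: [0.709, 0.705, 0.0, 0.0]
wrist_force: [0.2, -0.0, 0.2]
width: 0.185
gripper_force: 0.0
```

```bash
python3 - <<'E'
from h import *
s=r.read_state();print(s["width"],s["gripper_force"],s["tcp_pos"])
c=eyes.read_camera("wrist"); t=eyes.read_camera("scene")
a=cv2.resize(c["color"][100:,150:480],(400,388)); b=cv2.resize(t["color"][200:330,330:464],(400,388),interpolation=cv2.INTER_CUBIC)
cv2.imwrite("pics/w3.png",np.hstack([a,b])[:,:,::-1])
E
```

```text
0.18498551862494036 0.0 [0.54030405 0.3372713  0.10256039]
```

View pics/w3.png

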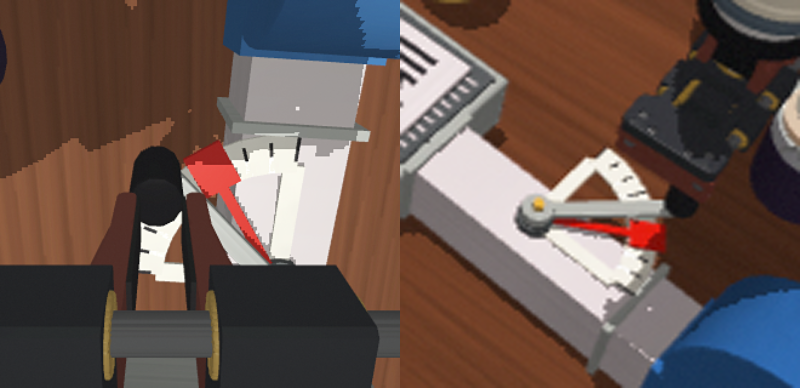

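The fingers sit short of the grip, which is about 1–2 cm further in +y (top at left-panel (158,195)).

```bash
python3 - <<'E'
from h import *
c=eyes.read_camera("wrist"); k=330/400
for p in [(158,150),(158,200),(158,224)]: print(ray(c,[[150+p[0]*k,100+p[1]*320/388]],.129).round(4))
print(ray(c,[[150+210*k,100+155*320/388],[150+270*k,100+262*320/388]],.07).round(4))
print(np.round(c["cam_to_world"],3)[:3,3])
E
```

```text
[[0.5397 0.363  0.129 ]]
[[0.5395 0.3412 0.129 ]]
[[0.5395 0.3301 0.129 ]]
[[0.5674 0.3405 0.07  ]
 [0.6041 0.2742 0.07  ]]
[0.541 0.419 0.3  ]
```

Emit:
{"op": "send_rows", "data": {
  "plan": [
    [[0, 0, 0], 0],
    [[0, 0, 0], 0],
    [[0, 0, 0], 0],
    [[0, 0, 0], 0]
  ],
  "claw": 0.6
}}

```text
time_s: 5.05
tcp_pos: [0.5401, 0.337, 0.1018]
eef_rot: [0.71, 0.705, -0.0, -0.0]
wrist_force: [0.3, 0.8, 0.8]
width: 0.314
gripper_force: 0.0
```

Emit:
{"op": "send_rows", "data": {
  "plan": [
    [[0.015, 0, 0.02], 0],
    [[0.015, 0, 0.02], 0],
    [[0.015, 0, 0.02], 0],
    [[0.015, 0, 0.02], 0],
    [[0.015, 0, 0.02], 0],
    [[0.015, 0, 0.02], 0]
  ]
}}

```text
time_s: 5.55
tcp_pos: [0.5402, 0.3416, 0.0959]
eef_rot: [0.71, 0.705, 0.0, 0.0]
wrist_force: [-0.2, -0.7, 0.7]
width: 0.6
gripper_force: 0.0
```

Emit:
{"op": "send_rows", "data": {
  "plan": [
    [[0, 0, 0], 0],
    [[0, 0, 0], 0],
    [[0, 0, 0], 0],
    [[0, 0, 0], 0],
    [[0, 0, 0], 0],
    [[0, 0, 0], 0],
    [[0, 0, 0], 0],
    [[0, 0, 0], 0]
  ],
  "claw": 0,
  "force": 12
}}

```text
time_s: 6.22
tcp_pos: [0.5401, 0.3415, 0.0959]
eef_rot: [0.71, 0.705, -0.0, -0.0]
wrist_force: [-0.3, -0.0, 0.4]
width: 0.035
gripper_force: 0.0
```

```bash
python3 - <<'E'
from h import *
c=eyes.read_camera("wrist"); s=r.read_state()
print("tcp px",proj(c,[s["tcp_pos"]]), np.round(c["cam_to_world"],4).tolist())
im=c["color"]; V=im.max(2).astype(int)
sub=V[150:330,220:340]
for cc,st,m in blobs((V<45)&(np.arange(560)[None]>200)&(np.arange(560)[None]<380)&(np.arange(420)[:,None]<330),60): print(cc,st)
print("row profile col 280",V[150:340:6,280],"col 284",V[150:340:6,290])
# w2 view blob
w=cv2.imread("pics/w2.png").max(2); 
for cc,st,m in blobs((w<60)[140:260,230:340],60): print("w2",cc+[230,140],st)
# candidate: expected dims, project base/top of grip for several y in the current view
for y in (.335,.341,.35,.36): print(y,proj(c,[[.54,y,.129],[.54,y,.083]]).round(1).tolist())
cv2.imwrite("pics/w4.png",cv2.resize(im[130:400,150:450],(600,540))[:,:,::-1])
E
```

```text
tcp px [[281.58121961 251.68654872]] [[1.0, -0.0067, -0.0013, 0.5411], [-0.0067, -0.9545, -0.2983, 0.4239], [0.0008, 0.2983, -0.9545, 0.2935], [0.0, 0.0, 0.0, 1.0]]
[360.8388478   44.43441028] [ 336    0   44   82 2569]
[279.81350304 266.72661871] [ 256  231   44   99 1807]
[235.41015625 324.00651042] [201 319  70  11 768]
[337.32934783 324.02173913] [296 319  84  11 920]
row profile col 280 [ 83  83  83  83  84  84  83  83  83 136 133 134 133  82  28  25  28  26
  28  37  35  34  32  34  32 189 255 255 255 255 255 255] col 284 [ 83  83  83  83  82  82  82  82  82 130 129  80  81  78  39  26  28  27
  27  83  83  85  76  80  53  49  33  34  31  31  31  44]
w2 [287.06730769 187.10769231] [ 45  34  26  33 520]
0.335 [[281.3, 289.8], [281.5, 253.5]]
0.341 [[281.2, 278.8], [281.4, 244.3]]
0.35 [[281.1, 261.9], [281.3, 230.4]]
0.36 [[280.9, 242.6], [281.2, 214.5]]
```

View pics/w4.png

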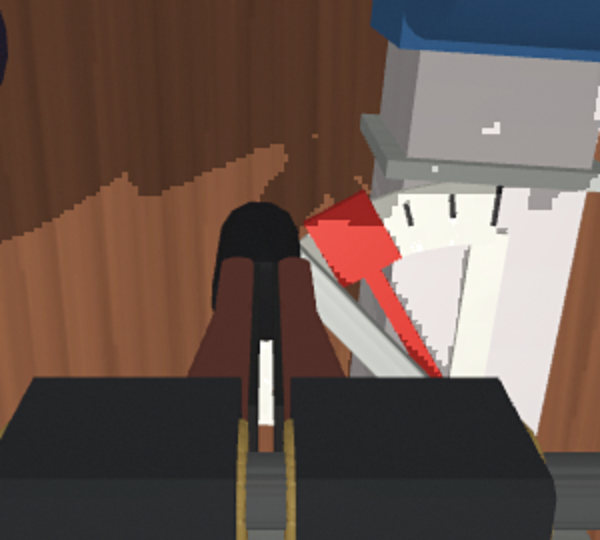

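The fingers closed on nothing, so I'll triangulate the grip from two heights before going further.

Emit:
{"op": "send_rows", "data": {
  "plan": [
    [[0, 0, -0.3], 0],
    [[0, 0, -0.3], 0],
    [[0, 0, -0.3], 0],
    [[0, 0, -0.3], 0],
    [[0, 0, -0.3], 0]
  ],
  "claw": 0.6
}}

```text
time_s: 6.68
tcp_pos: [0.5401, 0.3415, 0.186]
eef_rot: [0.71, 0.705, 0.0, 0.0]
wrist_force: [-0.4, -0.1, -1.0]
width: 0.349
gripper_force: 0.0
```

```bash
python3 - <<'E'
from h import *
s=r.read_state();print(s["tcp_pos"],s["width"])
c=eyes.read_camera("wrist"); t=eyes.read_camera("scene"); save(c,"w5"); save(t,"s5"); M=c["cam_to_world"];print(M[:3,3].round(4),"pred grip",proj(c,[[.5385,.338,.129],[.5385,.338,.083],s["tcp_pos"]]))
a=cv2.resize(c["color"][150:290,220:380],None,fx=2.8,fy=2.8,interpolation=cv2.INTER_CUBIC); b=cv2.resize(t["color"][200:330,330:464],(a.shape[0],a.shape[0]),interpolation=cv2.INTER_CUBIC)
cv2.imwrite("pics/v5.png",np.hstack([a,b])[:,:,::-1]);print(a.shape)
E
```

```text
[0.54010795 0.34150111 0.18602016] 0.3490190516791493
[0.5409 0.4238 0.3837] pred grip [[279.47934627 225.85139019]
 [279.83021772 208.43069354]
 [281.58208141 251.72135182]]
(392, 448, 3)
```

View pics/v5.png

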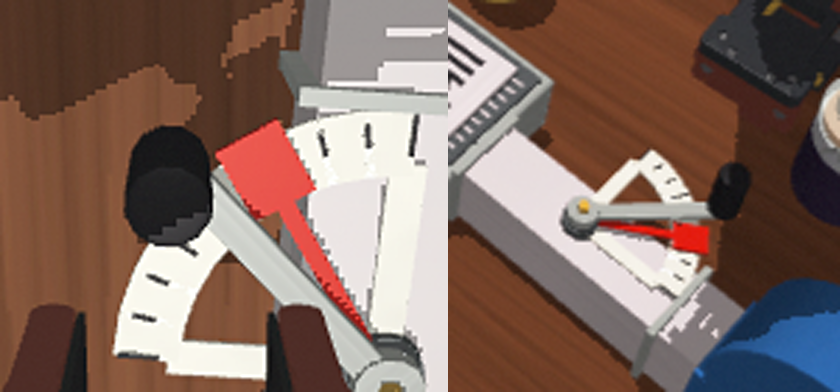

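The grip is at (0.539, 0.340) as expected, but the fingertips look higher than the reported TCP. A gentle touch on the bare table at about (0.45, 0.23) will show where the tips are.

Emit:
{"op": "send_rows", "data": {
  "plan": [
    [[-0.37, -0.3, 0], 0],
    [[-0.37, -0.3, 0], 0],
    [[-0.37, -0.3, 0], 0],
    [[-0.37, -0.3, 0.3], 0],
    [[-0.37, -0.3, 0.45], 0],
    [[-0.37, -0.3, 0.5], 0],
    [[-0.37, -0.3, 0.5], 0],
    [[-0.37, -0.3, 0.5], 0]
  ],
  "claw": 0
}}

```text
time_s: 7.45
tcp_pos: [0.4438, 0.2282, 0.03]
eef_rot: [0.71, 0.705, -0.006, -0.002]
wrist_force: [-0.6, 0.1, 0.3]
width: 0.006
gripper_force: 0.0
```

Emit:
{"op": "send_rows", "data": {
  "plan": [
    [[0, 0, 0.02], 0],
    [[0, 0, 0.035], 0],
    [[0, 0, 0.05], 0],
    [[0, 0, 0.065], 0],
    [[0, 0, 0.07], 0],
    [[0, 0, 0.07], 0]
  ]
}}

```text
time_s: 7.95
tcp_pos: [0.4497, 0.2314, 0.0152]
eef_rot: [0.709, 0.705, 0.0, 0.0]
wrist_force: [0.8, 0.3, 1.0]
width: 0.004
gripper_force: 0.0
```

Emit:
{"op": "send_rows", "data": {
  "plan": [
    [[0, 0, 0.01], 0],
    [[0, 0, 0.02], 0],
    [[0, 0, 0.03], 0],
    [[0, 0, 0.04], 0],
    [[0, 0, 0.05], 0],
    [[0, 0, 0.053], 0],
    [[0, 0, 0.053], 0]
  ]
}}

```text
time_s: 8.53
tcp_pos: [0.4491, 0.231, -0.0014]
eef_rot: [0.71, 0.705, -0.0, -0.0]
wrist_force: [-0.4, 0.2, 0.2]
width: 0.008
gripper_force: 0.0
```

Emit:
{"op": "send_rows", "data": {
  "plan": [
    [[0, 0, 0.01], 0],
    [[0, 0, 0.02], 0],
    [[0, 0, 0.025], 0],
    [[0, 0, 0.025], 0]
  ]
}}

```text
time_s: 8.87
tcp_pos: [0.4491, 0.231, -0.0089]
eef_rot: [0.71, 0.705, -0.0, -0.0]
wrist_force: [-0.1, -0.4, -0.5]
width: 0.004
gripper_force: 0.0
```

No contact even at z = -9 mm, so the tips really are above the reported TCP. I'll probe deeper in small steps.

Emit:
{"op": "send_rows", "data": {
  "plan": [
    [[0, 0, 0.01], 0],
    [[0, 0, 0.02], 0],
    [[0, 0, 0.03], 0],
    [[0, 0, 0.035], 0],
    [[0, 0, 0.035], 0]
  ]
}}

```text
time_s: 9.28
tcp_pos: [0.4491, 0.231, -0.0195]
eef_rot: [0.71, 0.705, -0.0, -0.0]
wrist_force: [-0.4, -0.4, -0.0]
width: 0.005
gripper_force: 0.0
```

Emit:
{"op": "send_rows", "data": {
  "plan": [
    [[0, 0, 0.007], 0],
    [[0, 0, 0.014], 0],
    [[0, 0, 0.02], 0],
    [[0, 0, 0.02], 0]
  ]
}}

```text
time_s: 9.62
tcp_pos: [0.4492, 0.2311, -0.0254]
eef_rot: [0.709, 0.705, -0.0, -0.0]
wrist_force: [0.2, 0.1, 0.3]
width: 0.002
gripper_force: 0.0
```

Emit:
{"op": "send_rows", "data": {
  "plan": [
    [[0, 0, 0.005], 0],
    [[0, 0, 0.01], 0],
    [[0, 0, 0.015], 0],
    [[0, 0, 0.015], 0]
  ]
}}

```text
time_s: 9.95
tcp_pos: [0.4492, 0.2311, -0.0298]
eef_rot: [0.71, 0.705, -0.0, -0.0]
wrist_force: [0.3, -0.5, -0.3]
width: 0.007
gripper_force: 0.0
```

Emit:
{"op": "send_rows", "data": {
  "plan": [
    [[0, 0, 0.004], 0],
    [[0, 0, 0.008], 0],
    [[0, 0, 0.01], 0],
    [[0, 0, 0.01], 0]
  ]
}}

```text
time_s: 10.28
tcp_pos: [0.4493, 0.2311, -0.0327]
eef_rot: [0.71, 0.705, -0.0, -0.0]
wrist_force: [0.6, 0.0, -0.1]
width: 0.007
gripper_force: 0.0
```

Emit:
{"op": "send_rows", "data": {
  "plan": [
    [[0, 0, 0.004], 0],
    [[0, 0, 0.008], 0],
    [[0, 0, 0.01], 0],
    [[0, 0, 0.01], 0]
  ]
}}

```text
time_s: 10.62
tcp_pos: [0.4493, 0.2311, -0.0357]
eef_rot: [0.71, 0.705, -0.0, -0.0]
wrist_force: [0.3, 0.3, -0.5]
width: 0.005
gripper_force: 0.0
```

Emit:
{"op": "send_rows", "data": {
  "plan": [
    [[0, 0, 0.004], 0],
    [[0, 0, 0.008], 0],
    [[0, 0, 0.01], 0],
    [[0, 0, 0.01], 0]
  ]
}}

```text
time_s: 10.95
tcp_pos: [0.4495, 0.2312, -0.0366]
eef_rot: [0.709, 0.705, 0.0, 0.0]
wrist_force: [-6.4, -2.6, 27.7]
width: 0.006
gripper_force: 13.9
```

Contact comes at a reported z of -0.036, so the true tips sit 36 mm above the reported TCP. I'll apply that offset to every height. Now back to the grip.

Emit:
{"op": "send_rows", "data": {
  "plan": [
    [[0, 0, -0.13], 0],
    [[0, 0, -0.26], 0],
    [[0, 0, -0.4], 0],
    [[0, 0, -0.54], 0],
    [[0.12, 0.1, -0.62], 0],
    [[0.24, 0.2, -0.62], 0],
    [[0.36, 0.3, -0.62], 0],
    [[0.36, 0.3, -0.62], 0]
  ],
  "claw": 0.6
}}

```text
time_s: 11.62
tcp_pos: [0.5435, 0.3421, 0.1493]
eef_rot: [0.709, 0.705, 0.003, 0.0]
wrist_force: [-0.7, -0.8, -0.2]
width: 0.569
gripper_force: 0.0
```

```bash
python3 - <<'E'
from h import *
to([.539,.340,.060],np.pi/2)
E
```

```text
shift [-0.0071 -0.0148  0.2976] turn -0.0081
```

Emit:
{"op": "send_rows", "data": {
  "plan": [
    [[0, 0, 0.1], 0],
    [[0, 0, 0.2], 0],
    [[0, 0, 0.29], 0],
    [[0, 0, 0.29], 0],
    [[0, 0, 0.29], 0]
  ]
}}

```text
time_s: 12.03
tcp_pos: [0.5389, 0.3378, 0.0592]
eef_rot: [0.709, 0.705, -0.002, -0.0]
wrist_force: [0.3, 0.2, 1.4]
width: 0.596
gripper_force: 0.0
```

Emit:
{"op": "send_rows", "data": {
  "plan": [
    [[0, 0, 0], 0],
    [[0, 0, 0], 0],
    [[0, 0, 0], 0],
    [[0, 0, 0], 0],
    [[0, 0, 0], 0],
    [[0, 0, 0], 0]
  ],
  "claw": 0,
  "force": 12
}}

```text
time_s: 12.53
tcp_pos: [0.5394, 0.3394, 0.0617]
eef_rot: [0.71, 0.705, 0.0, -0.001]
wrist_force: [-4.7, 2.6, 5.0]
width: 0.273
gripper_force: 12.0
```

The grip is held (24 mm). Now I swing it shut along the arc.

Emit:
{"op": "send_rows", "data": {
  "plan": [
    [[-0.025, -0.026, 0], 0],
    [[-0.052, -0.049, 0], 0],
    [[-0.082, -0.069, 0], 0],
    [[-0.112, -0.085, 0], 0],
    [[-0.145, -0.099, 0], 0],
    [[-0.177, -0.109, 0], 0],
    [[-0.21, -0.116, 0], 0],
    [[-0.24, -0.12, 0], 0]
  ]
}}

```text
time_s: 13.2
tcp_pos: [0.5042, 0.2664, 0.0616]
eef_rot: [0.71, 0.705, 0.001, 0.0]
wrist_force: [3.4, 4.8, 5.2]
width: 0.268
gripper_force: 12.0
```

```bash
python3 - <<'E'
from h import *
s=r.read_state(); d=s["tcp_pos"][:2]-[.6088,.2596]; print(s["tcp_pos"],s["wrist_force"],np.hypot(*d),np.arctan2(d[1],-d[0])-.0735)
E
```

```text
[0.50420925 0.26636985 0.06157766] [3.35170199 4.84825186 5.21922258] 0.10480961904847091 -0.008863155522920108
```

Emit:
{"op": "send_rows", "data": {
  "plan": [
    [[0, 0, 0], 0],
    [[0, 0, 0], 0],
    [[0, 0, 0], 0],
    [[0, 0, -0.1], 0],
    [[0, 0, -0.23], 0],
    [[0, 0, -0.36], 0],
    [[0, 0, -0.5], 0],
    [[0, 0, -0.6], 0]
  ],
  "claw": 0.6
}}

```text
time_s: 13.87
tcp_pos: [0.5037, 0.2671, 0.2435]
eef_rot: [0.709, 0.705, 0.001, 0.0]
wrist_force: [0.5, 1.0, 1.3]
width: 0.601
gripper_force: 0.0
```

```bash
python3 - <<'E'
from h import *
c=eyes.read_camera("wrist"); im=c["color"]; hsv=cv2.cvtColor(im,cv2.COLOR_RGB2HSV).astype(int);H,S,V=hsv[...,0],hsv[...,1],hsv[...,2]
m=((H<6)|(H>174))&(S>150)&(V>120)
for cc,s,mm in blobs(m,40):
    P=np.argwhere(mm)[:,::-1]; W=ray(c,P,.068)[:,:2]; W=W-[.6088,.2596]; rr=np.hypot(*W.T); th=np.arctan2(W[:,1],-W[:,0])-.0735
    print(cc,s,rr.min(),rr.max(),"theta mean",th.mean(),"outer",th[rr>.075].mean(),"inner",th[(rr>.03)&(rr<.06)].mean())
# lever: grip dark top
print("grip0 px",proj(c,[[.5041,.2673,.129]]))
to([.597,.083,.2])
E
```

```text
[354.891258   131.87739872] [333 102  49  80 938] 0.013964936573845874 0.0964824204753335 theta mean 1.0103371965199874 outer 1.0027136373865941 inner 1.0171059754719216
grip0 px [[282.08398895 200.6684759 ]]
shift [-0.6166  0.3054  0.1636] turn None
```

The red pointer reads θ ≈ 1.007 rad. Next, the cover.

Emit:
{"op": "send_rows", "data": {
  "plan": [
    [[-0.617, 0.305, 0.1], 0.094],
    [[-0.617, 0.305, 0.1], 0.094],
    [[-0.617, 0.305, 0.1], 0.094],
    [[-0.617, 0.305, 0.1], 0.094],
    [[-0.617, 0.305, 0.1], 0.094],
    [[-0.617, 0.305, 0.1], 0.094],
    [[-0.617, 0.305, 0.1], 0.094],
    [[-0.617, 0.305, 0.1], 0.094]
  ]
}}

```text
time_s: 14.58
tcp_pos: [0.5931, 0.0813, 0.2097]
eef_rot: [0.735, 0.678, -0.001, -0.001]
wrist_force: [-1.2, -0.1, -1.2]
width: 0.596
gripper_force: 0.0
```

```bash
python3 - <<'E'
from h import *
to([.5978,.083,.047],np.pi/2-.0735)
E
```

```text
shift [0.007  0.015  0.5424] turn -0.01
```

Emit:
{"op": "send_rows", "data": {
  "plan": [
    [[0.005, 0.008, 0.13], 0],
    [[0.005, 0.008, 0.26], 0],
    [[0.005, 0.008, 0.39], 0],
    [[0.005, 0.008, 0.48], 0],
    [[0.005, 0.008, 0.54], 0],
    [[0.005, 0.008, 0.54], 0]
  ]
}}

```text
time_s: 15.08
tcp_pos: [0.5924, 0.0839, 0.0445]
eef_rot: [0.734, 0.679, -0.003, -0.002]
wrist_force: [-0.8, -0.7, 0.1]
width: 0.6
gripper_force: 0.0
```

Emit:
{"op": "send_rows", "data": {
  "plan": [
    [[0, 0, 0], 0],
    [[0, 0, 0], 0],
    [[0, 0, 0], 0],
    [[0, 0, 0], 0],
    [[0, 0, 0], 0],
    [[0, 0, 0], 0],
    [[0, 0, 0], 0]
  ],
  "claw": 0,
  "force": 25
}}

```text
time_s: 15.67
tcp_pos: [0.5971, 0.0824, 0.0494]
eef_rot: [0.735, 0.678, 0.001, 0.001]
wrist_force: [0.2, -0.2, 5.1]
width: 0.156
gripper_force: 24.8
```

Emit:
{"op": "send_rows", "data": {
  "plan": [
    [[0, 0, -0.1], 0],
    [[0, 0, -0.22], 0],
    [[0, 0, -0.34], 0],
    [[0, 0, -0.46], 0],
    [[-0.12, 0, -0.5], 0],
    [[-0.24, 0, -0.5], 0],
    [[-0.37, 0, -0.5], 0],
    [[-0.5, 0, -0.5], 0]
  ]
}}

```text
time_s: 16.33
tcp_pos: [0.5836, -0.0684, 0.1987]
eef_rot: [0.735, 0.678, 0.0, 0.0]
wrist_force: [0.7, -0.2, -2.3]
width: 0.159
gripper_force: 25.0
```

Emit:
{"op": "send_rows", "data": {
  "plan": [
    [[-0.13, -0.02, 0], 0],
    [[-0.26, -0.05, 0], 0],
    [[-0.39, -0.08, 0], 0],
    [[-0.52, -0.11, 0], 0],
    [[-0.65, -0.14, 0], 0],
    [[-0.78, -0.17, 0], 0],
    [[-0.9, -0.19, 0], 0],
    [[-0.9, -0.19, 0], 0]
  ]
}}

```text
time_s: 17.0
tcp_pos: [0.5036, -0.3374, 0.1982]
eef_rot: [0.737, 0.676, -0.001, 0.001]
wrist_force: [-0.2, 0.4, -1.1]
width: 0.158
gripper_force: 25.0
```

```bash
python3 - <<'E'
from h import *
print(r.read_state()["width"]); to([.5,-.44,-.019])
E
```

```text
0.15757982507074927
shift [-0.3418  0.0173  0.724 ] turn None
```

Emit:
{"op": "send_rows", "data": {
  "plan": [
    [[-0.13, 0, 0], 0],
    [[-0.26, 0, 0.1], 0],
    [[-0.34, 0.01, 0.22], 0],
    [[-0.34, 0.01, 0.35], 0],
    [[-0.34, 0.01, 0.48], 0],
    [[-0.34, 0.01, 0.61], 0],
    [[-0.34, 0.01, 0.69], 0],
    [[-0.34, 0.01, 0.69], 0]
  ]
}}

```text
time_s: 17.67
tcp_pos: [0.4963, -0.4296, -0.0152]
eef_rot: [0.735, 0.678, -0.001, -0.006]
wrist_force: [-1.5, 0.9, -2.2]
width: 0.156
gripper_force: 25.0
```

Emit:
{"op": "send_rows", "data": {
  "plan": [
    [[0, 0, 0.01], 0],
    [[0, 0, 0.02], 0],
    [[0, 0, 0.03], 0],
    [[0, 0, 0.03], 0],
    [[0, 0, 0.03], 0]
  ]
}}

```text
time_s: 18.08
tcp_pos: [0.5013, -0.4342, -0.0159]
eef_rot: [0.735, 0.678, 0.0, 0.001]
wrist_force: [0.1, -0.4, -3.0]
width: 0.156
gripper_force: 25.0
```

Emit:
{"op": "send_rows", "data": {
  "plan": [
    [[0, 0, 0.005], 0],
    [[0, 0, 0.01], 0],
    [[0, 0, 0.015], 0],
    [[0, 0, 0.015], 0]
  ]
}}

```text
time_s: 18.42
tcp_pos: [0.5009, -0.4338, -0.0206]
eef_rot: [0.735, 0.678, 0.0, 0.0]
wrist_force: [-2.2, 2.4, 7.2]
width: 0.158
gripper_force: 25.0
```

Emit:
{"op": "send_rows", "data": {
  "plan": [
    [[0, 0, 0], 0],
    [[0, 0, 0], 0],
    [[0, 0, 0], 0],
    [[0, 0, 0], 0],
    [[0, 0, -0.1], 0],
    [[0, 0, -0.23], 0],
    [[0, 0, -0.36], 0],
    [[0, 0, -0.5], 0]
  ],
  "claw": 0.6
}}

```text
time_s: 19.08
tcp_pos: [0.4998, -0.433, 0.1283]
eef_rot: [0.735, 0.678, -0.0, -0.001]
wrist_force: [0.2, -0.4, -1.2]
width: 0.598
gripper_force: 0.0
```

```bash
cat > trays.py <<'E'
from h import *
def measure(c,show=True):
    "tray poses from the top camera: edges that face away from the camera are at the rim, the others at the table"
    im=c["color"]; hsv=cv2.cvtColor(im,cv2.COLOR_RGB2HSV).astype(int); H,S,V=hsv[...,0],hsv[...,1],hsv[...,2]
    g=(S<60)&(V>70); out=[]
    for cc,s,m in blobs(g,900):
        w=ray(c,cc,.03)[0]
        if not(.3<w[0]<.8 and -.45<w[1]<-.03) or s[4]>2500: continue
        ct=max(cv2.findContours(m.astype(np.uint8),0,2)[0],key=cv2.contourArea)
        f=cv2.fillPoly(np.zeros(m.shape,np.uint8),[ct],1)
        cn=c["cam_to_world"][:2,3]; q=ct[:,0].astype(float); 
        bb=cv2.minAreaRect(ct); bp=cv2.boxPoints(bb); mid=np.array(bb[0]); bp=bp+(bp-mid)/np.linalg.norm(bp-mid,axis=1)[:,None]*.5
        W=ray(c,bp,.03)[:,:2]; W0=ray(c,bp,0)[:,:2]; ctr=W.mean(0)
        ax=W[1]-W[0]; E=[W[(i+1)%4]-W[i] for i in range(4)]
        a=np.mean([np.arctan2(*(e*np.sign(e[0]))[::-1]) for e in E if abs(e[0])>abs(e[1])])
        ux=np.array([np.cos(a),np.sin(a)]);uy=np.array([-ux[1],ux[0]])
        p=[]
        for u,h in((ux,.07),(uy,.06)):
            hi=(W@u).max();lo=(W@u).min(); 
            p.append((hi-h) if (ctr-cn)@u>0 else (lo+h))
        pos=p[0]*ux+p[1]*uy; mm=f>0
        fr=mm&(S>90)&(V>120); hue=np.median(H[fr]) if fr.any() else -1
        out.append((hue,pos.round(4).tolist(),ctr.round(4).tolist(),round(float(a),3),np.round(bb[1],1).tolist()))
    return out
if __name__=="__main__":
    for o in measure(eyes.read_camera("top")): print(o)
E
python3 trays.py; python3 -c "
from h import *
print(r.read_state()['tcp_pos'])"
```

```text
(np.float64(164.0), [0.771, -0.1837], [0.7931, -0.1984], 0.0, [34.0, 33.0])
(np.float64(22.0), [0.6411, -0.124], [0.6383, -0.1211], 0.154, [53.1, 46.8])
(np.float64(37.0), [0.6447, -0.2787], [0.6432, -0.2766], -0.006, [52.0, 46.0])
(-1, [0.5038, -0.4253], [0.5018, -0.4236], -0.086, [46.3, 53.1])
(np.float64(3.0), [0.4625, -0.2844], [0.4647, -0.2796], 0.095, [54.4, 48.5])
(np.float64(24.0), [0.4291, -0.1127], [0.4305, -0.1095], 0.125, [54.6, 47.3])
[ 0.50405409 -0.43675572  0.13802843]
```

Lemon was knocked to (0.430, -0.110), the expected disturbance. The trays are measured, so I go for grapefruit first.

```bash
python3 - <<'E'
from h import *
to([.4635,-.282,.10],np.pi/2+.095)
E
```

```text
shift [ 0.5033 -0.1763  0.1268] turn -0.2237
```

Emit:
{"op": "send_rows", "data": {
  "plan": [
    [[0.12, -0.04, 0], 0],
    [[0.24, -0.09, 0], -0.1],
    [[0.37, -0.13, 0.04], -0.224],
    [[0.503, -0.176, 0.08], -0.224],
    [[0.503, -0.176, 0.126], -0.224],
    [[0.503, -0.176, 0.126], -0.224],
    [[0.503, -0.176, 0.126], -0.224]
  ],
  "claw": 0.36
}}

```text
time_s: 19.72
tcp_pos: [0.4602, -0.2789, 0.0897]
eef_rot: [0.672, 0.74, -0.0, -0.0]
wrist_force: [-0.1, 0.2, 0.2]
width: 0.367
gripper_force: 0.0
```

```bash
python3 - <<'E'
from h import *
print(yaw(r.read_state()["eef_rot"])-np.pi/2);to([.4635,-.282,-.029],np.pi/2+.095)
c=eyes.read_camera("wrist"); a=c["color"]; save(c,"w6")
t=eyes.read_camera("top");save(t,"t6")
E
```

```text
0.09610590084634296
shift [-0.0114  0.0099  0.3957] turn 0.0014
```

View pics/w6.png

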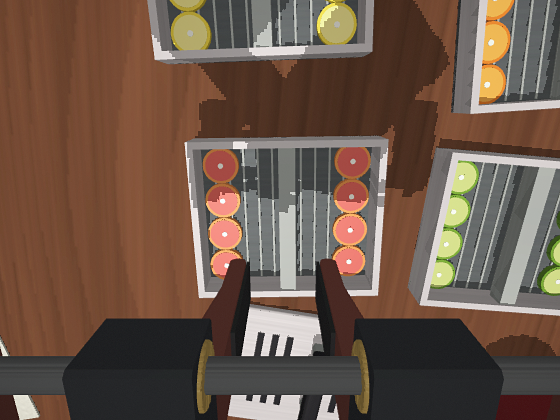

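The wrist view shows the grapefruit tray rim at (186,143), (388,137), (379,294) and (198,297), aligned with the gripper and its bar at column 287.

```bash
python3 - <<'E'
from h import *
c=eyes.read_camera("wrist")
Q=ray(c,[(187,144),(387,138.5),(379,295),(198,297)],.03); print(Q.round(4).tolist()); f=fit(rect(.07,.06),Q); print(f)
s=r.read_state()["tcp_pos"]; print(s); to([*f[0],-.029],np.pi/2+f[1])
E
```

```text
[[0.3915, -0.2323, 0.03], [0.5276, -0.2156, 0.03], [0.5428, -0.3348, 0.03], [0.4021, -0.3498, 0.03]]
(array([ 0.46600991, -0.28313527]), np.float64(0.11167218099911783), np.float64(0.0013678923490076803))
[ 0.46123109 -0.28046886  0.09063148]
shift [-0.0104  0.015   0.3988] turn -0.022
```

Emit:
{"op": "send_rows", "data": {
  "plan": [
    [[-0.01, 0.014, 0.1], -0.02],
    [[-0.01, 0.014, 0.2], -0.02],
    [[-0.01, 0.014, 0.3], -0.02],
    [[-0.01, 0.014, 0.37], -0.02],
    [[-0.01, 0.014, 0.398], -0.02],
    [[-0.01, 0.014, 0.398], -0.02]
  ]
}}

```text
time_s: 20.37
tcp_pos: [0.4642, -0.2821, -0.0307]
eef_rot: [0.667, 0.745, -0.0, -0.001]
wrist_force: [-0.7, 0.7, 0.7]
width: 0.356
gripper_force: 0.0
```

Emit:
{"op": "send_rows", "data": {
  "plan": [
    [[0, 0, 0], 0],
    [[0, 0, 0], 0],
    [[0, 0, 0], 0],
    [[0, 0, 0], 0],
    [[0, 0, 0], 0]
  ],
  "claw": 0,
  "force": 30
}}

```text
time_s: 20.78
tcp_pos: [0.465, -0.2821, -0.0282]
eef_rot: [0.667, 0.745, -0.0, 0.001]
wrist_force: [-2.6, -1.9, 6.3]
width: 0.141
gripper_force: 30.0
```

Emit:
{"op": "send_rows", "data": {
  "plan": [
    [[0, 0, -0.1], 0],
    [[0, 0, -0.22], 0],
    [[0, 0, -0.34], 0],
    [[0, 0, -0.46], 0],
    [[0, 0, -0.58], 0],
    [[0, 0, -0.7], 0],
    [[0, 0, -0.8], 0],
    [[0, 0, -0.8], 0]
  ]
}}

```text
time_s: 21.45
tcp_pos: [0.4675, -0.2833, 0.217]
eef_rot: [0.667, 0.745, 0.001, 0.005]
wrist_force: [0.5, -1.1, -4.3]
width: 0.127
gripper_force: 30.0
```

```bash
python3 - <<'E'
from h import *
to([.5963,.0901,.2],np.pi/2-.0735)
E
```

```text
shift [1.1893 0.5645 0.0566] turn 0.235
```

Emit:
{"op": "send_rows", "data": {
  "plan": [
    [[0.12, 0.057, 0], 0.05],
    [[0.24, 0.114, 0], 0.1],
    [[0.36, 0.171, 0], 0.15],
    [[0.48, 0.228, 0], 0.2],
    [[0.6, 0.285, 0], 0.235],
    [[0.72, 0.34, 0], 0.235],
    [[0.84, 0.4, 0], 0.235],
    [[0.95, 0.45, 0], 0.235]
  ]
}}

```text
time_s: 22.12
tcp_pos: [0.5664, 0.0191, 0.2088]
eef_rot: [0.732, 0.681, -0.001, -0.001]
wrist_force: [0.7, 0.0, -4.6]
width: 0.133
gripper_force: 30.0
```

```bash
python3 - <<'E'
from h import *
to([.5963,.0901,.06],np.pi/2-.0735)
E
```

```text
shift [0.2434 0.0822 0.4959] turn 0.0005
```

Emit:
{"op": "send_rows", "data": {
  "plan": [
    [[0.12, 0.04, 0], 0],
    [[0.235, 0.078, 0], 0],
    [[0.235, 0.078, 0.1], 0],
    [[0.235, 0.078, 0.2], 0],
    [[0.235, 0.078, 0.3], 0],
    [[0.235, 0.078, 0.4], 0],
    [[0.235, 0.078, 0.4], 0],
    [[0.235, 0.078, 0.4], 0]
  ]
}}

```text
time_s: 22.78
tcp_pos: [0.5931, 0.0851, 0.088]
eef_rot: [0.733, 0.681, -0.002, -0.002]
wrist_force: [0.2, -0.0, -4.5]
width: 0.134
gripper_force: 30.0
```

```bash
python3 - <<'E'
from h import *
c=eyes.read_camera("wrist")  # settles 0.05 s
s=r.read_state();print(s["tcp_pos"]); to([.5963,.0901,.043],np.pi/2-.0735)
E
```

```text
[0.59511163 0.08525824 0.09011539]
shift [0.0164 0.0028 0.1571] turn -0.0002
```

Emit:
{"op": "send_rows", "data": {
  "plan": [
    [[0.02, 0.003, 0.05], 0],
    [[0.02, 0.003, 0.1], 0],
    [[0.02, 0.003, 0.145], 0],
    [[0.02, 0.003, 0.155], 0],
    [[0.02, 0.003, 0.162], 0],
    [[0.02, 0.003, 0.168], 0],
    [[0.02, 0.003, 0.168], 0],
    [[0.02, 0.003, 0.168], 0]
  ]
}}

```text
time_s: 23.5
tcp_pos: [0.5974, 0.0911, 0.0418]
eef_rot: [0.733, 0.681, 0.0, 0.0]
wrist_force: [-4.9, -0.9, 6.9]
width: 0.134
gripper_force: 30.0
```

```bash
python3 - <<'E'
from h import *
s=r.read_state();print(s["tcp_pos"],s["wrist_force"]); to([.5963,.0911,.043],np.pi/2-.0735)
E
```

```text
[0.59742345 0.09111015 0.04181063] [-4.87912282 -0.93304731  6.89301184]
shift [-0.0003 -0.0037 -0.004 ] turn -0.0003
```

Emit:
{"op": "send_rows", "data": {
  "plan": [
    [[0, 0, 0], 0],
    [[0, 0, 0], 0],
    [[0, 0, 0], 0],
    [[0, 0, -0.1], 0],
    [[0, 0, -0.22], 0],
    [[0, 0, -0.34], 0],
    [[0, 0, -0.46], 0],
    [[0, 0, -0.5], 0]
  ],
  "claw": 0.36
}}

```text
time_s: 24.17
tcp_pos: [0.6002, 0.0916, 0.1959]
eef_rot: [0.733, 0.681, 0.004, 0.002]
wrist_force: [1.6, 0.3, 0.9]
width: 0.364
gripper_force: 0.0
```

```bash
python3 - <<'E'
from h import *
c=eyes.read_camera("wrist"); im=c["color"];save(c,"w7"); print(r.read_state()["tcp_pos"])
# predicted rim corners of tray and of grille at bed pose, drawn as dots
a=-.0735;R=np.array([[np.cos(a),-np.sin(a)],[np.sin(a),np.cos(a)]]);b=np.array([.5963,.0901])
v=im.copy()
for w,h,z,col in((.07,.06,.1,(255,0,255)),(.09,.075,.07,(0,255,0)),(.08,.067,.07,(0,0,255))):
    P=np.c_[np.array(rect(w,h))@R.T+b,np.full(4,z)]; print(proj(c,P).round(1).tolist())
    for u in proj(c,P): cv2.circle(v,tuple(int(round(k)) for k in u),1,col,-1)
u=proj(c,[[*b,.09]])[0].astype(int); print(u)
cv2.imwrite("pics/v7.png",cv2.resize(v[max(0,u[1]-135):u[1]+135,130:430],(660,594),interpolation=cv2.INTER_CUBIC)[:,:,::-1]); print("crop origin",130,max(0,u[1]-135))
E
python3 trays.py
```

```text
[0.60062951 0.09170412 0.19622723]
[[185.3, 134.7], [365.9, 134.5], [356.7, 274.9], [196.0, 275.6]]
[[168.6, 113.5], [382.8, 113.4], [370.3, 275.2], [182.9, 275.9]]
[[181.4, 123.3], [370.3, 123.2], [360.4, 267.6], [192.7, 268.3]]
[276 205]
crop origin 130 70
(np.float64(166.0), [0.771, -0.1837], [0.7931, -0.1984], 0.0, [34.0, 33.0])
(np.float64(19.0), [0.6411, -0.124], [0.6385, -0.1211], 0.156, [53.0, 46.7])
(np.float64(37.0), [0.6447, -0.2787], [0.6432, -0.2766], -0.006, [52.0, 46.0])
(-1, [0.5039, -0.425], [0.5017, -0.4238], -0.084, [45.9, 53.2])
(np.float64(29.0), [0.4289, -0.1128], [0.4303, -0.1096], 0.128, [54.7, 47.3])
```

View pics/v7.png

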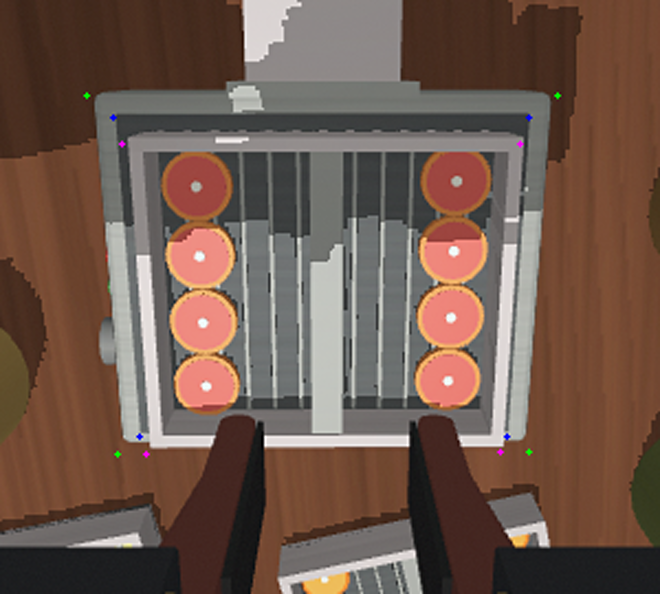

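The grapefruit tray sits about 1–2 mm from the bed's centre and square to it: rim corners at (130,137) and (523,137) against predicted (122,143) and (520,143). Next is orange.

```bash
python3 - <<'E'
from h import *
to([.640,-.1225,.10],np.pi/2+.16)
E
```

```text
shift [-0.7015  0.1878  0.3108] turn -0.2974
```

Emit:
{"op": "send_rows", "data": {
  "plan": [
    [[-0.13, 0.03, 0], -0.05],
    [[-0.26, 0.06, 0], -0.12],
    [[-0.39, 0.1, 0], -0.2],
    [[-0.52, 0.14, 0], -0.297],
    [[-0.65, 0.17, 0.05], -0.297],
    [[-0.7, 0.188, 0.15], -0.297],
    [[-0.7, 0.188, 0.25], -0.297],
    [[-0.7, 0.188, 0.31], -0.297]
  ]
}}

```text
time_s: 24.93
tcp_pos: [0.6347, -0.1236, 0.0914]
eef_rot: [0.649, 0.76, -0.002, -0.003]
wrist_force: [-0.9, 0.7, -0.4]
width: 0.358
gripper_force: 0.0
```

```bash
cat > wt.py <<'E'
from h import *
import sys
def wtray(c,guess,z=.03):
    "tray corners in the wrist view: the grey/white blob round the guessed centre"
    im=c["color"]; hsv=cv2.cvtColor(im,cv2.COLOR_RGB2HSV).astype(int); H,S,V=hsv[...,0],hsv[...,1],hsv[...,2]
    a=guess[2];R=np.array([[np.cos(a),-np.sin(a)],[np.sin(a),np.cos(a)]])
    roi=np.c_[np.array(rect(.087,.075))@R.T+guess[:2],np.full(4,z)]
    k=cv2.fillPoly(np.zeros(im.shape[:2],np.uint8),[proj(c,roi).round().astype(int)],1)>0
    m=(S<75)&(V>55)&k&(np.arange(420)[:,None]<262); m=cv2.morphologyEx(m.astype(np.uint8),cv2.MORPH_CLOSE,np.ones((3,3)))
    cc,s,mm=max(blobs(m,200),key=lambda b:b[1][4])
    W=ray(c,np.argwhere(mm)[:,::-1],z)[:,:2]; L=(W-guess[:2])@R
    e=[]
    for ax,lo,hi in((0,-.04,.01),(1,-.06,.06)):
        o=1-ax; sel=L[(L[:,o]>lo)&(L[:,o]<hi)]; bins=np.digitize(sel[:,o],np.linspace(lo,hi,12))
        e.append([np.median([sel[bins==i][:,ax].min() for i in set(bins)]),np.median([sel[bins==i][:,ax].max() for i in set(bins)])])
    return e
c=eyes.read_camera("wrist"); g=[float(x) for x in sys.argv[1:4]]; z=float(sys.argv[4]) if len(sys.argv)>4 else .03
e=wtray(c,g,z); print("edges in guess frame x",np.round(e[0],4),"y",np.round(e[1],4)); print(r.read_state()["tcp_pos"]); to([g[0],g[1],-.029],np.pi/2+g[2])
save(c,"wt%d"%int(r.read_state()["time_s"]*100))
E
python3 wt.py .640 -.1225 .16
```

```text
edges in guess frame x [-0.0712  0.0683] y [-0.0334  0.063 ]
[ 0.63262471 -0.12244646  0.08842179]
shift [-0.004   0.0243  0.3914] turn -0.0026
```

Emit:
{"op": "send_rows", "data": {
  "plan": [
    [[-0.002, 0.008, 0.1], 0],
    [[-0.002, 0.008, 0.2], 0],
    [[-0.002, 0.008, 0.3], 0],
    [[-0.002, 0.008, 0.37], 0],
    [[-0.002, 0.008, 0.392], 0],
    [[-0.002, 0.008, 0.392], 0]
  ]
}}

```text
time_s: 25.48
tcp_pos: [0.6379, -0.1219, -0.0233]
eef_rot: [0.648, 0.761, -0.001, -0.002]
wrist_force: [-0.9, -0.3, -0.2]
width: 0.362
gripper_force: 0.0
```

Emit:
{"op": "send_rows", "data": {
  "plan": [
    [[0, 0, 0], 0],
    [[0, 0, 0], 0],
    [[0, 0, 0], 0],
    [[0, 0, 0], 0],
    [[0, 0, 0], 0]
  ],
  "claw": 0
}}

```text
time_s: 25.9
tcp_pos: [0.6405, -0.1228, -0.019]
eef_rot: [0.648, 0.761, 0.0, 0.0]
wrist_force: [-4.0, -0.3, 6.8]
width: 0.133
gripper_force: 30.0
```

Emit:
{"op": "send_rows", "data": {
  "plan": [
    [[0, 0, -0.1], 0],
    [[0, 0, -0.22], 0],
    [[0, 0, -0.34], 0],
    [[0, 0, -0.46], 0],
    [[0, 0, -0.58], 0],
    [[0, 0, -0.7], 0],
    [[0, 0, -0.8], 0],
    [[0, 0, -0.8], 0]
  ]
}}

```text
time_s: 26.57
tcp_pos: [0.6442, -0.1233, 0.2273]
eef_rot: [0.648, 0.761, 0.003, 0.005]
wrist_force: [2.3, -0.0, -2.6]
width: 0.13
gripper_force: 30.0
```

```bash
python3 - <<'E'
from h import *
eyes.read_camera("top")
to([.596,.0895,.2],np.pi/2-.0735)
E
```

```text
shift [ 0.7241 -0.0405  0.0786] turn 0.2969
```

Emit:
{"op": "send_rows", "data": {
  "plan": [
    [[0.12, -0.01, 0], 0.06],
    [[0.24, -0.015, 0], 0.12],
    [[0.36, -0.02, 0], 0.18],
    [[0.48, -0.025, 0], 0.24],
    [[0.6, -0.03, 0], 0.297],
    [[0.72, -0.04, 0], 0.297],
    [[0.72, -0.04, 0.1], 0.297],
    [[0.72, -0.04, 0.2], 0.297]
  ]
}}

```text
time_s: 27.28
tcp_pos: [0.5936, 0.0911, 0.1583]
eef_rot: [0.731, 0.682, 0.001, 0.0]
wrist_force: [0.2, 0.1, -4.9]
width: 0.135
gripper_force: 30.0
```

Emit:
{"op": "send_rows", "data": {
  "plan": [
    [[0, 0, 0], 0],
    [[0, 0, 0], 0],
    [[0, 0, 0], 0]
  ]
}}

```text
time_s: 27.53
tcp_pos: [0.5941, 0.0884, 0.1594]
eef_rot: [0.733, 0.68, -0.0, -0.0]
wrist_force: [0.6, 0.1, -3.2]
width: 0.133
gripper_force: 30.0
```

```bash
python3 - <<'E'
from h import *
s=r.read_state();print(s["tcp_pos"]); to([.596,.0895,.081],np.pi/2-.0735)
E
```

```text
[0.59410201 0.08842686 0.1593873 ]
shift [0.004  0.006  0.2613] turn -0.0007
```

Emit:
{"op": "send_rows", "data": {
  "plan": [
    [[0.003, 0.006, 0.08], 0],
    [[0.003, 0.006, 0.16], 0],
    [[0.003, 0.006, 0.22], 0],
    [[0.003, 0.006, 0.245], 0],
    [[0.003, 0.006, 0.26], 0],
    [[0.003, 0.006, 0.268], 0],
    [[0.003, 0.006, 0.268], 0],
    [[0.003, 0.006, 0.268], 0]
  ]
}}

```text
time_s: 28.2
tcp_pos: [0.5974, 0.0894, 0.081]
eef_rot: [0.733, 0.68, 0.001, 0.001]
wrist_force: [-2.2, -1.3, 1.4]
width: 0.131
gripper_force: 30.0
```

Emit:
{"op": "send_rows", "data": {
  "plan": [
    [[0, 0, 0], 0],
    [[0, 0, 0], 0],
    [[0, 0, 0], 0],
    [[0, 0, -0.1], 0],
    [[0, 0, -0.22], 0],
    [[0, 0, -0.34], 0],
    [[0, 0, -0.34], 0],
    [[0, 0, -0.34], 0]
  ],
  "claw": 0.36
}}

```text
time_s: 28.87
tcp_pos: [0.5978, 0.0898, 0.1837]
eef_rot: [0.733, 0.681, 0.002, 0.002]
wrist_force: [-0.5, -0.7, 0.2]
width: 0.359
gripper_force: 0.0
```

```bash
python3 wt.py .5963 .0901 -.0735 .13; python3 trays.py | tail -4; python3 - <<'E'
from h import *
to([.644,-.2777,.10],np.pi/2)
E
```

```text
edges in guess frame x [-0.0701  0.0714] y [-0.0298  0.0752]
[0.59628643 0.08960419 0.18173473]
shift [ 1.700e-03 -1.000e-04  7.024e-01] turn -0.0
(np.float64(166.0), [0.771, -0.1837], [0.7931, -0.1984], 0.0, [34.0, 33.0])
(np.float64(38.0), [0.6447, -0.2813], [0.6432, -0.2779], -0.006, [52.0, 47.0])
(-1, [0.5039, -0.425], [0.5018, -0.4238], -0.084, [45.9, 53.1])
(np.float64(29.0), [0.4289, -0.1128], [0.4303, -0.1096], 0.128, [54.7, 47.3])
shift [-1.2088  0.2515  0.2682] turn -0.0935
```

Emit:
{"op": "send_rows", "data": {
  "plan": [
    [[-0.13, 0.025, -0.05], 0],
    [[-0.26, 0.05, -0.05], 0],
    [[-0.39, 0.075, -0.05], -0.04],
    [[-0.52, 0.1, -0.05], -0.094],
    [[-0.65, 0.13, -0.05], -0.094],
    [[-0.78, 0.16, -0.05], -0.094],
    [[-0.91, 0.19, -0.05], -0.094],
    [[-1, 0.21, 0], -0.094]
  ]
}}

```text
time_s: 29.63
tcp_pos: [0.6376, -0.2181, 0.1814]
eef_rot: [0.708, 0.707, 0.0, 0.001]
wrist_force: [0.4, 0.4, 0.5]
width: 0.361
gripper_force: 0.0
```

```bash
python3 - <<'E'
from h import *
to([.644,-.2785,.09],np.pi/2)
E
```

```text
shift [-0.2014  0.0215  0.3048] turn -0.0015
```

Emit:
{"op": "send_rows", "data": {
  "plan": [
    [[-0.12, 0.02, 0.05], 0],
    [[-0.2, 0.02, 0.15], 0],
    [[-0.2, 0.02, 0.25], 0],
    [[-0.2, 0.02, 0.3], 0],
    [[-0.2, 0.02, 0.3], 0],
    [[-0.2, 0.02, 0.3], 0]
  ]
}}

```text
time_s: 30.13
tcp_pos: [0.6417, -0.2731, 0.0894]
eef_rot: [0.707, 0.707, -0.001, -0.002]
wrist_force: [-0.1, -0.3, 0.6]
width: 0.355
gripper_force: 0.0
```

```bash
python3 wt.py .644 -.2785 0
```

```text
edges in guess frame x [-0.0696  0.07  ] y [-0.0268  0.0635]
[ 0.64300989 -0.27350624  0.09126594]
shift [-0.0167  0.0033  0.4009] turn 0.0016
```

Emit:
{"op": "send_rows", "data": {
  "plan": [
    [[-0.013, 0.003, 0.1], 0],
    [[-0.013, 0.003, 0.2], 0],
    [[-0.013, 0.003, 0.3], 0],
    [[-0.013, 0.003, 0.37], 0],
    [[-0.013, 0.003, 0.395], 0],
    [[-0.013, 0.003, 0.395], 0],
    [[-0.013, 0.003, 0.395], 0]
  ]
}}

```text
time_s: 30.77
tcp_pos: [0.6451, -0.2782, -0.0256]
eef_rot: [0.707, 0.707, 0.0, 0.001]
wrist_force: [0.5, 0.7, 0.5]
width: 0.356
gripper_force: 0.0
```

Emit:
{"op": "send_rows", "data": {
  "plan": [
    [[0, 0, 0], 0],
    [[0, 0, 0], 0],
    [[0, 0, 0], 0],
    [[0, 0, 0], 0],
    [[0, 0, 0], 0]
  ],
  "claw": 0
}}

```text
time_s: 31.18
tcp_pos: [0.6441, -0.2786, -0.0259]
eef_rot: [0.707, 0.707, 0.0, 0.001]
wrist_force: [-2.5, 0.8, 7.3]
width: 0.137
gripper_force: 30.0
```

Emit:
{"op": "send_rows", "data": {
  "plan": [
    [[0, 0, -0.1], 0],
    [[0, 0, -0.22], 0],
    [[0, 0, -0.34], 0],
    [[0, 0, -0.46], 0],
    [[0, 0, -0.58], 0],
    [[0, 0, -0.7], 0],
    [[0, 0, -0.75], 0],
    [[0, 0, -0.75], 0]
  ]
}}

```text
time_s: 31.85
tcp_pos: [0.6458, -0.2792, 0.2027]
eef_rot: [0.707, 0.707, 0.001, 0.004]
wrist_force: [0.3, -0.4, -4.9]
width: 0.132
gripper_force: 30.0
```

```bash
python3 - <<'E'
from h import *
eyes.read_camera("top")
to([.596,.089,.2],np.pi/2-.0735)
E
```

```text
shift [ 1.2253 -0.1608 -0.0022] turn 0.0938
```

Emit:
{"op": "send_rows", "data": {
  "plan": [
    [[0.12, -0.016, 0], 0.03],
    [[0.24, -0.032, 0], 0.06],
    [[0.37, -0.048, 0], 0.094],
    [[0.5, -0.065, 0], 0.094],
    [[0.63, -0.08, 0], 0.094],
    [[0.76, -0.1, 0], 0.094],
    [[0.89, -0.117, 0], 0.094],
    [[1, -0.13, 0], 0.094]
  ]
}}

```text
time_s: 32.57
tcp_pos: [0.6017, 0.0241, 0.1945]
eef_rot: [0.733, 0.681, -0.002, -0.002]
wrist_force: [1.4, -0.2, -4.9]
width: 0.132
gripper_force: 30.0
```

```bash
python3 - <<'E'
from h import *
to([.596,.088,.13],np.pi/2-.0735)
E
```

```text
shift [ 0.2109 -0.0344  0.2149] turn 0.0004
```

Emit:
{"op": "send_rows", "data": {
  "plan": [
    [[0.1, -0.02, 0], 0],
    [[0.205, -0.03, 0.05], 0],
    [[0.205, -0.03, 0.12], 0],
    [[0.205, -0.03, 0.2], 0],
    [[0.205, -0.03, 0.2], 0],
    [[0.205, -0.03, 0.2], 0],
    [[0.205, -0.03, 0.2], 0]
  ]
}}

```text
time_s: 33.15
tcp_pos: [0.5997, 0.0834, 0.1371]
eef_rot: [0.733, 0.68, -0.001, -0.0]
wrist_force: [0.9, 0.5, -3.2]
width: 0.136
gripper_force: 30.0
```

```bash
python3 - <<'E'
from h import *
print(r.read_state()["tcp_pos"]);to([.596,.088,.104],np.pi/2-.0735)
E
```

```text
[0.59974849 0.08344246 0.13709337]
shift [ 0.0142 -0.0136  0.1103] turn -0.0008
```

Emit:
{"op": "send_rows", "data": {
  "plan": [
    [[0.014, -0.01, 0.03], 0],
    [[0.014, -0.01, 0.06], 0],
    [[0.014, -0.01, 0.085], 0],
    [[0.014, -0.01, 0.1], 0],
    [[0.014, -0.01, 0.11], 0],
    [[0.014, -0.01, 0.115], 0],
    [[0.014, -0.01, 0.115], 0]
  ]
}}

```text
time_s: 33.73
tcp_pos: [0.5969, 0.0881, 0.104]
eef_rot: [0.733, 0.681, -0.0, -0.0]
wrist_force: [-5.1, -1.8, 4.7]
width: 0.135
gripper_force: 30.0
```

Emit:
{"op": "send_rows", "data": {
  "plan": [
    [[0, 0, 0], 0],
    [[0, 0, 0], 0],
    [[0, 0, 0], 0],
    [[0, 0, -0.1], 0],
    [[0, 0, -0.22], 0],
    [[0, 0, -0.34], 0],
    [[0, 0, -0.34], 0],
    [[0, 0, -0.34], 0]
  ],
  "claw": 0.36
}}

```text
time_s: 34.4
tcp_pos: [0.5994, 0.0884, 0.2077]
eef_rot: [0.733, 0.681, 0.002, 0.002]
wrist_force: [-0.3, -0.1, -0.5]
width: 0.363
gripper_force: 0.0
```

```bash
python3 wt.py .5963 .0901 -.0735 .16; python3 trays.py | tail -3; python3 - <<'E'
from h import *
to([.43,-.111,.2],np.pi/2+.135)
E
```

```text
edges in guess frame x [-0.0683  0.0712] y [-0.0284  0.0753]
[0.59781012 0.08821956 0.20564178]
shift [ 0.0059 -0.0055  0.7821] turn -0.0001
(np.float64(166.0), [0.771, -0.1837], [0.7931, -0.1984], 0.0, [34.0, 33.0])
(-1, [0.5039, -0.425], [0.5018, -0.4238], -0.084, [45.9, 53.1])
(np.float64(29.0), [0.4289, -0.1128], [0.4303, -0.1096], 0.128, [54.7, 47.3])
shift [-0.7028 -0.506   0.0145] turn -0.2656
```

Emit:
{"op": "send_rows", "data": {
  "plan": [
    [[-0.1, -0.07, 0], -0.05],
    [[-0.2, -0.14, 0], -0.1],
    [[-0.3, -0.21, 0], -0.16],
    [[-0.4, -0.29, 0], -0.22],
    [[-0.5, -0.36, 0], -0.266],
    [[-0.6, -0.43, 0.1], -0.266],
    [[-0.703, -0.506, 0.2], -0.266],
    [[-0.703, -0.506, 0.3], -0.266]
  ]
}}

```text
time_s: 35.17
tcp_pos: [0.4281, -0.113, 0.1145]
eef_rot: [0.658, 0.753, -0.0, 0.001]
wrist_force: [1.5, 0.1, -0.8]
width: 0.362
gripper_force: 0.0
```

Emit:
{"op": "send_rows", "data": {
  "plan": [
    [[0, 0, 0.08], 0],
    [[0, 0, 0.08], 0],
    [[0, 0, 0.08], 0]
  ]
}}

```text
time_s: 35.42
tcp_pos: [0.4287, -0.1106, 0.0895]
eef_rot: [0.658, 0.753, -0.001, -0.002]
wrist_force: [0.4, -0.8, 0.3]
width: 0.362
gripper_force: 0.0
```

```bash
python3 wt.py .43 -.111 .135
```

```text
edges in guess frame x [-0.0699  0.0695] y [-0.0317  0.0627]
[ 0.430281   -0.11077057  0.09077191]
shift [-0.0006 -0.001   0.3992] turn 0.0006
```

Emit:
{"op": "send_rows", "data": {
  "plan": [
    [[0, 0, 0.1], 0],
    [[0, 0, 0.2], 0],
    [[0, 0, 0.3], 0],
    [[0, 0, 0.37], 0],
    [[0, 0, 0.397], 0],
    [[0, 0, 0.397], 0],
    [[0, 0, 0.397], 0]
  ]
}}

```text
time_s: 36.05
tcp_pos: [0.4316, -0.111, -0.0271]
eef_rot: [0.657, 0.754, 0.0, 0.001]
wrist_force: [0.6, -0.0, -0.1]
width: 0.359
gripper_force: 0.0
```

Emit:
{"op": "send_rows", "data": {
  "plan": [
    [[0, 0, 0], 0],
    [[0, 0, 0], 0],
    [[0, 0, 0], 0],
    [[0, 0, 0], 0],
    [[0, 0, 0], 0]
  ],
  "claw": 0
}}

```text
time_s: 36.47
tcp_pos: [0.4305, -0.1111, -0.0271]
eef_rot: [0.658, 0.753, 0.0, 0.0]
wrist_force: [-2.4, -0.3, 10.4]
width: 0.133
gripper_force: 30.0
```

Emit:
{"op": "send_rows", "data": {
  "plan": [
    [[0, 0, -0.1], 0],
    [[0, 0, -0.22], 0],
    [[0, 0, -0.34], 0],
    [[0, 0, -0.46], 0],
    [[0, 0, -0.58], 0],
    [[0, 0, -0.7], 0],
    [[0, 0, -0.8], 0],
    [[0, 0, -0.8], 0]
  ]
}}

```text
time_s: 37.13
tcp_pos: [0.4337, -0.1119, 0.2177]
eef_rot: [0.658, 0.753, 0.002, 0.005]
wrist_force: [1.3, -0.6, -3.5]
width: 0.133
gripper_force: 30.0
```

```bash
python3 - <<'E'
from h import *
eyes.read_camera("top")
to([.596,.089,.215],np.pi/2-.0735)
E
```

```text
shift [ 0.5886  0.6309 -0.001 ] turn 0.2659
```

Emit:
{"op": "send_rows", "data": {
  "plan": [
    [[0.08, 0.085, 0], 0.05],
    [[0.16, 0.17, 0], 0.1],
    [[0.24, 0.257, 0], 0.16],
    [[0.32, 0.343, 0], 0.22],
    [[0.4, 0.43, 0], 0.266],
    [[0.48, 0.515, 0], 0.266],
    [[0.585, 0.62, 0], 0.266],
    [[0.585, 0.62, 0], 0.266]
  ]
}}

```text
time_s: 37.85
tcp_pos: [0.5934, 0.0927, 0.209]
eef_rot: [0.732, 0.682, 0.0, -0.001]
wrist_force: [0.1, 0.6, -4.4]
width: 0.139
gripper_force: 30.0
```

Emit:
{"op": "send_rows", "data": {
  "plan": [
    [[0, 0, 0.08], 0],
    [[0, 0, 0.15], 0],
    [[0, 0, 0.15], 0],
    [[0, 0, 0.15], 0],
    [[0, 0, 0.15], 0]
  ]
}}

```text
time_s: 38.27
tcp_pos: [0.5908, 0.0877, 0.1665]
eef_rot: [0.733, 0.681, -0.0, -0.0]
wrist_force: [1.0, -1.0, -3.6]
width: 0.137
gripper_force: 30.0
```

```bash
python3 - <<'E'
from h import *
print(r.read_state()["tcp_pos"]);to([.596,.089,.133],np.pi/2-.0735)
E
```

```text
[0.59078093 0.08774763 0.16650076]
shift [0.0054 0.017  0.1117] turn -0.0005
```

Emit:
{"op": "send_rows", "data": {
  "plan": [
    [[0.005, 0.019, 0.03], 0],
    [[0.005, 0.019, 0.06], 0],
    [[0.005, 0.019, 0.085], 0],
    [[0.005, 0.019, 0.1], 0],
    [[0.005, 0.019, 0.11], 0],
    [[0.005, 0.019, 0.117], 0],
    [[0.005, 0.019, 0.117], 0]
  ]
}}

```text
time_s: 38.85
tcp_pos: [0.5964, 0.089, 0.1329]
eef_rot: [0.733, 0.681, -0.0, -0.0]
wrist_force: [-5.5, -1.8, 6.2]
width: 0.13
gripper_force: 30.0
```

Emit:
{"op": "send_rows", "data": {
  "plan": [
    [[0, 0, 0], 0],
    [[0, 0, 0], 0],
    [[0, 0, 0], 0],
    [[0, 0, -0.1], 0],
    [[0, 0, -0.22], 0],
    [[0, 0, -0.34], 0],
    [[0, 0, -0.42], 0],
    [[0, 0, -0.42], 0]
  ],
  "claw": 0.36
}}

```text
time_s: 39.52
tcp_pos: [0.6005, 0.0896, 0.2642]
eef_rot: [0.733, 0.681, 0.004, 0.003]
wrist_force: [0.3, 0.2, 1.1]
width: 0.358
gripper_force: 0.0
```

```bash
python3 - <<'E'
from h import *
c=eyes.read_camera("wrist"); im=c["color"];save(c,"w8"); print(r.read_state()["tcp_pos"])
a=-.0735;R=np.array([[np.cos(a),-np.sin(a)],[np.sin(a),np.cos(a)]]);b=np.array([.5963,.0901]); v=im.copy()
for w,h,z,col in((.07,.06,.19,(255,0,255)),(.09,.075,.07,(0,255,0)),(.08,.067,.07,(0,0,255))):
    for u in proj(c,np.c_[np.array(rect(w,h))@R.T+b,np.full(4,z)]): print(u.round(1)); cv2.circle(v,tuple(int(round(k)) for k in u),1,col,-1)
cv2.imwrite("pics/v8.png",cv2.resize(v[50:320,130:430],(660,594),interpolation=cv2.INTER_CUBIC)[:,:,::-1])
to([.5,-.434,.2])
E
```

```text
[0.59902597 0.08939094 0.26122596]
[177.  134.3]
[372.  134.2]
[361.5 284.4]
[189.4 285.3]
[186.8 109.5]
[364.2 109.5]
[355.6 246.8]
[196.9 247.5]
[197.3 117.7]
[353.9 117.6]
[347.1 240.3]
[205.4 240.8]
shift [-1.7642 -0.201   0.2041] turn None
```

View pics/v8.png

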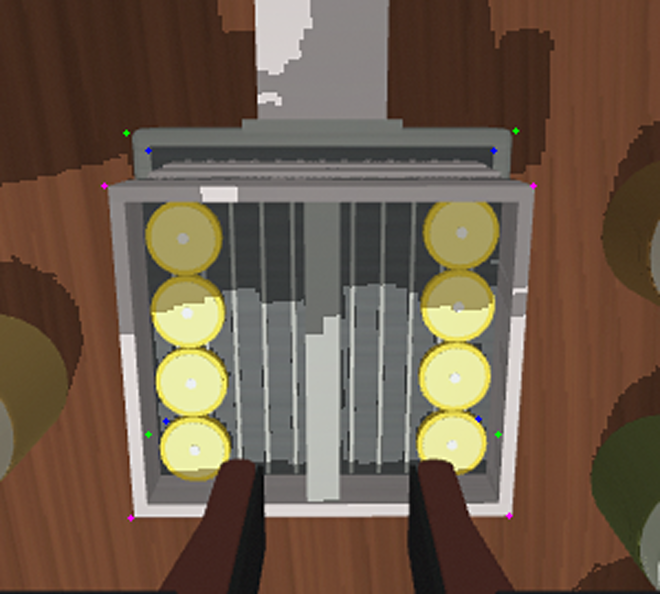

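All four trays are piled and match the predicted rim corners within about 2 mm (magenta dots on the rim). Now I fetch the cover.

Emit:
{"op": "send_rows", "data": {
  "plan": [
    [[-0.13, 0, 0], 0],
    [[-0.26, -0.02, 0], 0],
    [[-0.39, -0.04, 0], 0],
    [[-0.52, -0.06, 0], 0],
    [[-0.65, -0.07, 0], 0],
    [[-0.78, -0.09, 0], 0],
    [[-0.91, -0.1, 0], 0],
    [[-1, -0.11, 0], 0]
  ],
  "claw": 0.6
}}

```text
time_s: 40.23
tcp_pos: [0.5404, -0.2103, 0.2562]
eef_rot: [0.733, 0.68, -0.001, -0.001]
wrist_force: [1.1, 0.1, -0.8]
width: 0.603
gripper_force: 0.0
```

Emit:
{"op": "send_rows", "data": {
  "plan": [
    [[-0.13, -0.02, 0], 0],
    [[-0.26, -0.03, 0], 0],
    [[-0.39, -0.04, 0.05], 0],
    [[-0.52, -0.06, 0.1], 0],
    [[-0.64, -0.07, 0.2], 0],
    [[-0.75, -0.09, 0.3], 0],
    [[-0.75, -0.09, 0.4], 0],
    [[-0.75, -0.09, 0.4], 0]
  ]
}}

```text
time_s: 40.9
tcp_pos: [0.4932, -0.4287, 0.1289]
eef_rot: [0.734, 0.679, -0.001, -0.007]
wrist_force: [-1.4, 1.1, -1.4]
width: 0.6
gripper_force: 0.0
```

```bash
python3 - <<'E'
from h import *
eyes.read_camera("top")
to([.5011,-.4338,-.0205],np.pi/2-.0735)
E
```

```text
shift [-0.0167  0.022   0.5095] turn -0.0027
```

Emit:
{"op": "send_rows", "data": {
  "plan": [
    [[-0.005, 0.005, 0.1], 0],
    [[-0.005, 0.005, 0.2], 0],
    [[-0.005, 0.005, 0.3], 0],
    [[-0.005, 0.005, 0.35], 0],
    [[-0.005, 0.005, 0.35], 0],
    [[-0.005, 0.005, 0.35], 0]
  ]
}}

```text
time_s: 41.45
tcp_pos: [0.5005, -0.4312, 0.0336]
eef_rot: [0.732, 0.681, 0.0, -0.0]
wrist_force: [0.4, -0.3, 1.0]
width: 0.602
gripper_force: 0.0
```

```bash
python3 - <<'E'
from h import *
eyes.read_camera("top"); print(r.read_state()["tcp_pos"])
to([.5011,-.4338,-.0205],np.pi/2-.0735)
E
```

```text
[ 0.50115207 -0.43197476  0.03471124]
shift [-0.0061  0.0003  0.184 ] turn 0.0008
```

Emit:
{"op": "send_rows", "data": {
  "plan": [
    [[-0.006, 0, 0.06], 0],
    [[-0.006, 0, 0.12], 0],
    [[-0.006, 0, 0.165], 0],
    [[-0.006, 0, 0.18], 0],
    [[-0.006, 0, 0.18], 0],
    [[-0.006, 0, 0.18], 0]
  ]
}}

```text
time_s: 42.0
tcp_pos: [0.5003, -0.4339, -0.0202]
eef_rot: [0.733, 0.681, 0.0, 0.001]
wrist_force: [1.1, 0.6, -0.6]
width: 0.6
gripper_force: 0.0
```

Emit:
{"op": "send_rows", "data": {
  "plan": [
    [[0, 0, 0], 0],
    [[0, 0, 0], 0],
    [[0, 0, 0], 0],
    [[0, 0, 0], 0],
    [[0, 0, 0], 0],
    [[0, 0, 0], 0],
    [[0, 0, 0], 0]
  ],
  "claw": 0,
  "force": 25
}}

```text
time_s: 42.58
tcp_pos: [0.4999, -0.4336, -0.021]
eef_rot: [0.733, 0.681, 0.0, 0.0]
wrist_force: [0.3, 0.8, 1.2]
width: 0.154
gripper_force: 25.0
```

Emit:
{"op": "send_rows", "data": {
  "plan": [
    [[0, 0, -0.1], 0],
    [[0, 0, -0.22], 0],
    [[0, 0, -0.34], 0],
    [[0, 0, -0.46], 0],
    [[0, 0, -0.58], 0],
    [[0, 0, -0.7], 0],
    [[0, 0, -0.82], 0],
    [[0, 0, -0.82], 0]
  ]
}}

```text
time_s: 43.25
tcp_pos: [0.5027, -0.4361, 0.2329]
eef_rot: [0.733, 0.681, 0.001, 0.006]
wrist_force: [1.5, -0.6, -1.8]
width: 0.16
gripper_force: 25.0
```

```bash
python3 - <<'E'
from h import *
eyes.read_camera("top")
to([.596,.0895,.22],np.pi/2-.0735)
E
```

```text
shift [1.767  0.1857 0.0305] turn -0.0001
```

Emit:
{"op": "send_rows", "data": {
  "plan": [
    [[0.13, 0.015, 0], 0],
    [[0.26, 0.03, 0], 0],
    [[0.39, 0.04, 0], 0],
    [[0.52, 0.055, 0], 0],
    [[0.65, 0.07, 0], 0],
    [[0.78, 0.08, 0], 0],
    [[0.91, 0.095, 0], 0],
    [[1, 0.105, 0], 0]
  ]
}}

```text
time_s: 43.97
tcp_pos: [0.5517, -0.1332, 0.2225]
eef_rot: [0.732, 0.681, -0.001, -0.002]
wrist_force: [0.7, -0.3, -2.4]
width: 0.159
gripper_force: 25.0
```

Emit:
{"op": "send_rows", "data": {
  "plan": [
    [[0.13, 0.015, 0], 0],
    [[0.26, 0.03, 0], 0],
    [[0.39, 0.04, 0], 0],
    [[0.52, 0.055, 0], 0],
    [[0.65, 0.07, 0], 0],
    [[0.76, 0.08, 0], 0],
    [[0.76, 0.08, 0], 0],
    [[0.76, 0.08, 0], 0]
  ]
}}

```text
time_s: 44.63
tcp_pos: [0.5925, 0.0905, 0.2224]
eef_rot: [0.731, 0.682, -0.002, -0.001]
wrist_force: [-0.4, -0.2, -2.8]
width: 0.157
gripper_force: 25.0
```

```bash
python3 - <<'E'
from h import *
eyes.read_camera("top");print(r.read_state()["tcp_pos"])
to([.596,.0895,.175],np.pi/2-.0735)
E
```

```text
[0.59245656 0.08919938 0.2226998 ]
shift [0.0018 0.0117 0.159 ] turn 0.0021
```

Emit:
{"op": "send_rows", "data": {
  "plan": [
    [[0.002, 0.011, 0.06], 0],
    [[0.002, 0.011, 0.12], 0],
    [[0.002, 0.011, 0.15], 0],
    [[0.002, 0.011, 0.15], 0],
    [[0.002, 0.011, 0.15], 0]
  ]
}}

```text
time_s: 45.1
tcp_pos: [0.5966, 0.0883, 0.1792]
eef_rot: [0.733, 0.68, -0.001, -0.001]
wrist_force: [-0.7, 0.8, -2.0]
width: 0.151
gripper_force: 25.0
```

```bash
python3 - <<'E'
from h import *
eyes.read_camera("top");print(r.read_state()["tcp_pos"])
to([.596,.0895,.169],np.pi/2-.0735)
E
```

```text
[0.59729193 0.08858588 0.18005134]
shift [ 0.0027 -0.0045  0.0368] turn -0.0015
```

Emit:
{"op": "send_rows", "data": {
  "plan": [
    [[0.003, -0.003, 0.015], 0],
    [[0.003, -0.003, 0.025], 0],
    [[0.003, -0.003, 0.032], 0],
    [[0.003, -0.003, 0.038], 0],
    [[0.003, -0.003, 0.042], 0],
    [[0.003, -0.003, 0.042], 0]
  ]
}}

```text
time_s: 45.65
tcp_pos: [0.5965, 0.0903, 0.1689]
eef_rot: [0.733, 0.681, 0.0, 0.0]
wrist_force: [-5.1, -1.5, 9.9]
width: 0.158
gripper_force: 25.0
```

Emit:
{"op": "send_rows", "data": {
  "plan": [
    [[0, 0, 0], 0],
    [[0, 0, 0], 0],
    [[0, 0, 0], 0],
    [[0, 0, 0], 0],
    [[0, 0, -0.1], 0],
    [[0, 0, -0.22], 0],
    [[0, 0, -0.34], 0],
    [[0, 0, -0.34], 0]
  ],
  "claw": 0.6
}}

```text
time_s: 46.32
tcp_pos: [0.6004, 0.0909, 0.2767]
eef_rot: [0.733, 0.681, 0.005, 0.003]
wrist_force: [1.5, 0.9, 1.0]
width: 0.601
gripper_force: 0.0
```

```bash
python3 - <<'E'
from h import *
c=eyes.read_camera("wrist"); im=c["color"];save(c,"w9"); print(r.read_state()["tcp_pos"])
a=-.0735;R=np.array([[np.cos(a),-np.sin(a)],[np.sin(a),np.cos(a)]]);b=np.array([.5963,.0901]); v=im.copy()
for w,h,z,col in((.07,.06,.198,(255,0,255)),(.0,.039,.228,(0,255,0)),(.09,.075,.07,(0,255,0))):
    for u in proj(c,np.c_[np.array(rect(w,h))@R.T+b,np.full(4,z)]): cv2.circle(v,tuple(int(round(k)) for k in u),1,col,-1)
cv2.imwrite("pics/v9.png",cv2.resize(v[20:300,100:460],(720,560),interpolation=cv2.INTER_CUBIC)[:,:,::-1])
to([.505,.267,.25],np.pi/2)
E
```

```text
[0.59907067 0.0907155  0.27353058]
shift [ 0.563  -0.3559  0.0784] turn -0.0936
```

View pics/v9.png

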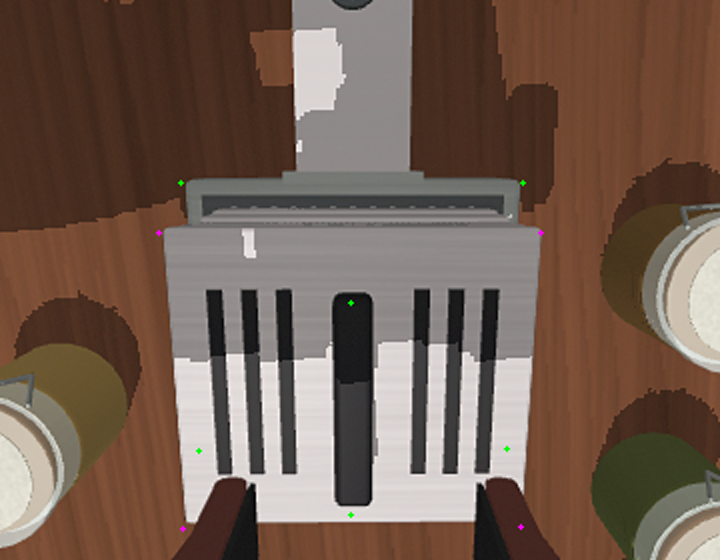

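The cover lies square on the pile, within about 2 mm of the bed's centre (bar centred at column 351). Now the damper lever.

Emit:
{"op": "send_rows", "data": {
  "plan": [
    [[0.1, -0.06, 0], -0.04],
    [[0.2, -0.12, 0], -0.094],
    [[0.3, -0.18, 0], -0.094],
    [[0.4, -0.25, 0], -0.094],
    [[0.5, -0.31, 0], -0.094],
    [[0.563, -0.35, 0.05], -0.094],
    [[0.563, -0.35, 0.078], -0.094],
    [[0.563, -0.35, 0.078], -0.094]
  ]
}}

```text
time_s: 47.03
tcp_pos: [0.5019, 0.2665, 0.2428]
eef_rot: [0.706, 0.708, -0.002, -0.001]
wrist_force: [-0.7, -0.4, -0.7]
width: 0.598
gripper_force: 0.0
```

```bash
python3 - <<'E'
from h import *
c=eyes.read_camera("wrist");print(r.read_state()["tcp_pos"])
im=c["color"]; V=im.max(2).astype(int)
u=proj(c,[[.5041,.2673,.129]])[0]; print("pred",u)
k=np.zeros_like(V,bool);k[int(u[1])-45:int(u[1])+30,int(u[0])-45:int(u[0])+45]=1
for cc,s,m in blobs((V<50)&k,60): print(cc,s)
to([.5042,.2664,.06],np.pi/2)
E
```

```text
[0.50300155 0.26593939 0.24398107]
pred [284.89007666 199.80303083]
[285.07142857 183.67582418] [273 173  26  34 364]
shift [0.0015 0.004  0.6133] turn 0.0019
```

Emit:
{"op": "send_rows", "data": {
  "plan": [
    [[0.002, 0.003, 0.12], 0],
    [[0.002, 0.003, 0.24], 0],
    [[0.002, 0.003, 0.36], 0],
    [[0.002, 0.003, 0.48], 0],
    [[0.002, 0.003, 0.58], 0],
    [[0.002, 0.003, 0.605], 0],
    [[0.002, 0.003, 0.605], 0]
  ]
}}

```text
time_s: 47.67
tcp_pos: [0.5041, 0.2653, 0.0623]
eef_rot: [0.708, 0.707, -0.002, -0.001]
wrist_force: [-0.7, 0.1, 0.6]
width: 0.601
gripper_force: 0.0
```

Emit:
{"op": "send_rows", "data": {
  "plan": [
    [[0, 0, 0], 0],
    [[0, 0, 0], 0],
    [[0, 0, 0], 0],
    [[0, 0, 0], 0],
    [[0, 0, 0], 0],
    [[0, 0, 0], 0]
  ],
  "claw": 0,
  "force": 12
}}

```text
time_s: 48.17
tcp_pos: [0.504, 0.2673, 0.0656]
eef_rot: [0.707, 0.707, -0.0, -0.001]
wrist_force: [-6.3, 0.5, 8.6]
width: 0.268
gripper_force: 12.0
```

Emit:
{"op": "send_rows", "data": {
  "plan": [
    [[0.044, 0.006, 0], 0],
    [[0.094, 0.02, 0], 0],
    [[0.142, 0.042, 0], 0],
    [[0.186, 0.07, 0], 0],
    [[0.225, 0.105, 0], 0],
    [[0.253, 0.137, 0], 0],
    [[0.273, 0.166, 0], 0],
    [[0.283, 0.184, 0], 0]
  ]
}}

```text
time_s: 48.83
tcp_pos: [0.5579, 0.3563, 0.0654]
eef_rot: [0.707, 0.707, 0.0, -0.003]
wrist_force: [-11.1, 12.6, 3.4]
width: 0.27
gripper_force: 12.0
```

Emit:
{"op": "send_rows", "data": {
  "plan": [
    [[0, 0, 0], 0],
    [[0, 0, 0], 0],
    [[0, 0, 0], 0]
  ]
}}

```text
time_s: 49.08
tcp_pos: [0.5591, 0.3565, 0.0655]
eef_rot: [0.707, 0.707, 0.002, -0.002]
wrist_force: [-6.2, 15.7, -1.3]
width: 0.274
gripper_force: 12.0
```

```bash
python3 - <<'E'
from h import *
s=r.read_state(); d=s["tcp_pos"][:2]-[.6088,.2596]; print(s["tcp_pos"],s["wrist_force"],np.hypot(*d),np.arctan2(d[1],-d[0])-.0735)
E
```

```text
[0.55913549 0.35651992 0.06546215] [-6.16864762 15.71981134 -1.25478816] 0.10890378625781184 1.023755598207467
```

Emit:
{"op": "send_rows", "data": {
  "plan": [
    [[0, 0, 0], 0],
    [[0, 0, 0], 0],
    [[0, 0, 0], 0],
    [[0, 0, -0.1], 0],
    [[0, 0, -0.22], 0],
    [[0, 0, -0.34], 0],
    [[0, 0, -0.46], 0],
    [[0, 0, -0.5], 0]
  ],
  "claw": 0.6
}}

```text
time_s: 49.75
tcp_pos: [0.5628, 0.353, 0.2208]
eef_rot: [0.707, 0.707, 0.004, 0.001]
wrist_force: [0.3, 0.9, 1.1]
width: 0.599
gripper_force: 0.0
```

```bash
python3 - <<'E'
from h import *
c=eyes.read_camera("wrist"); im=c["color"]; save(c,"w10"); hsv=cv2.cvtColor(im,cv2.COLOR_RGB2HSV).astype(int);H,S,V=hsv[...,0],hsv[...,1],hsv[...,2]
print(r.read_state()["tcp_pos"],proj(c,[[.559,.352,.129]]))
piv=np.array([.6088,.2596])
for n,m,z in(("red",((H<6)|(H>174))&(S>150)&(V>90),.068),("dark",V<50,.129)):
    for cc,s,mm in blobs(m,60):
        if s[1]>255 : continue
        W=ray(c,np.argwhere(mm)[:,::-1],z)[:,:2]-piv; rr=np.hypot(*W.T)
        if rr.mean()>.14: continue
        th=np.arctan2(W[:,1],-W[:,0])-.0735; print(n,cc.round(1),s.tolist(),"r",rr.min().round(3),rr.max().round(3),"th",th.min().round(3),th.mean().round(3),th.max().round(3))
        if n=="dark":
            # top disc: the end of the blob furthest from the nadir (bottom rows); 24 mm across
            w=s[2]; x0=s[0]+w/2-.5; y0=s[1]+s[3]-1-w*.45; p=ray(c,[[x0,y0]],.129)[0,:2]-piv; print("grip top",p+piv,np.hypot(*p),np.arctan2(p[1],-p[0])-.0735)
E
```

```text
[0.56315206 0.35316964 0.22105324] [[276.21142122 209.60689919]]
red [296.2 209.5] [291, 197, 12, 23, 73] r 0.07 0.095 th 1.085 1.109 1.143
dark [276.5 199.4] [263, 183, 29, 37, 727] r 0.096 0.125 th 0.913 1.04 1.146
grip top [0.55965479 0.35507624] 0.10738232785003195 1.021928281340478
```

Emit:
{"op": "send_rows", "data": {
  "plan": [
    [[-0.12, 0.03, -0.1], 0],
    [[-0.24, 0.06, -0.2], 0],
    [[-0.33, 0.08, -0.3], 0],
    [[-0.33, 0.08, -0.3], 0],
    [[-0.33, 0.08, -0.3], 0],
    [[-0.33, 0.08, -0.3], 0]
  ]
}}

```text
time_s: 50.3
tcp_pos: [0.5837, 0.2528, 0.3029]
eef_rot: [0.707, 0.707, -0.001, -0.0]
wrist_force: [-0.4, 1.0, -0.1]
width: 0.598
gripper_force: 0.0
```

```bash
python3 - <<'E'
from h import *
c=eyes.read_camera("wrist"); im=c["color"]; save(c,"w11"); hsv=cv2.cvtColor(im,cv2.COLOR_RGB2HSV).astype(int);H,S,V=hsv[...,0],hsv[...,1],hsv[...,2]
piv=np.array([.6088,.2596]); print(c["cam_to_world"][:3,3].round(3))
def pol(m,z):
    W=ray(c,np.argwhere(m)[:,::-1],z)[:,:2]-piv; return np.hypot(*W.T),np.arctan2(W[:,1],-W[:,0])-.0735
m=((H<6)|(H>174))&(S>150)&(V>90)
for cc,s,mm in blobs(m,15):
    rr,th=pol(mm,.068)
    if rr.mean()<.15: print("red",cc.round(1),s.tolist(),"r",rr.min().round(3),rr.max().round(3),"th",th.min().round(3),th.mean().round(3),th.max().round(3))
for cc,s,mm in blobs(V<50,60):
    rr,th=pol(mm,.129)
    if rr.mean()<.15: print("dark",cc.round(1),s.tolist(),th.mean().round(3),rr.mean().round(3), "base-plane",[x.mean().round(3) for x in pol(mm,.106)])
# colours round the arc at r=.06 and r=.08, lever height and pointer height
for rad in(.045,.06,.075,.086):
    row=[]
    for th in np.arange(.7,1.35,.03):
        a=th+.0735; u=proj(c,[[piv[0]-rad*np.cos(a),piv[1]+rad*np.sin(a),.075]])[0].round().astype(int); p=im[u[1],u[0]].astype(int)
        row.append(("R" if p[0]-p[1]>90 else "W" if p.min()>205 else "k" if p.max()<60 else "w" if p[0]-p[2]>25 else "g"))
    print(rad,"".join(row))
E
```

```text
[0.585 0.335 0.501]
red [276.   99.7] [270, 89, 13, 22, 61] r 0.071 0.097 th 1.085 1.109 1.141
red [262.1 107. ] [254, 96, 17, 24, 135] r 0.071 0.097 th 0.847 0.9 0.943
dark [258.1  84.1] [245, 68, 26, 28, 349] 1.017 0.103 base-plane [np.float64(0.105), np.float64(1.009)]
0.045 wwwwwwgggggggggggggggg
0.06 wwwwwwwwgggggggggggggg
0.075 gggggwRRggggggRggggggg
0.086 ggggggRRRggggRwggggggg
```

The lever sits at about 1.014 rad and the pointer block is centred at about 0.994 rad, so the error of about 0.02 rad is well inside 0.09. Handing in.

```bash
python3 -c "
from plant import order
print(order.job_done())"
```

```text
the job is handed in; nothing more can be done
None
```

The job is handed in, with no verdict returned: all four trays are piled on the bed with the cover on top, each about 2 mm off centre where I checked, and the damper was shut throughout loading, then opened to within about 0.02 rad of the red pointer.

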